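# Set the slat gauge to its seventh stop

## Robot

A 6-joint arm with a two-finger parallel gripper is mounted at the origin on a cart in front of the work surface, level with it; the furniture and walls round the work are solid. World frame = base frame: x ahead of the robot, y to its left, z up, the work surface at z = 0. Lengths are in m, angles in degrees, forces in N, time in s.
With the tool pointing down it reaches from about 0.275 to 0.85 m from the base axis. Payload 19 kg.
Tool frame: the origin (TCP) lies on the centre line of the jaws, within the pads' length; the fingertips stand 22 mm ahead of it and the grasp point (between the pads) lies 3 mm ahead of it; z points along the fingers, y is the direction in which the jaws open and shut (so a half turn about z gives the same grasp; the last joint's range is limited). The gripper opens to 85 mm and grips with 20 to 120 N. Pads are 22 mm wide; open, the fingers measure 114 mm over their backs; the gripper's body (76 mm by 85 mm) begins 54 mm behind the grasp point. The pads swing forward as they close: fully open they stand 13 mm farther back than shut.
Start: joints at [-77.98, 8.623, 82.357, -0, 89.026, -7.678], TCP at [0.194, -0.541, 0.253] pointing down, gripper open.
Joint ranges: [-160.23, 160.23], [-39.13, 120.54], [6.94, 153.29], [-79.49, 259.48], [9.18, 160.14], [-161.06, 161.06]. Speed limits (degrees/s): [108.29, 108.29, 127.2, 172.46, 172.46, 172.46].

## Interface

Orientations are given as [roll, pitch, yaw] about the fixed x, y, z axes, in that order (R = Rz(yaw) Ry(pitch) Rx(roll)).
In Python, from workcell import env gives the robot as it stands.
- The arm moves only by the tool arm_command, never from a script. Its argument "motion" is a list of rows, each an object of numbers: "dx", "dy", "dz": the shift along the tool's x, y, z in units of 25 mm (1.0 is 25 mm); "wx", "wy", "wz": the turn, a rotation vector about the tool's x, y, z in rad; "gripper": the opening, from 0 (shut) to 1 (fully open). In form: [{"dx": .., "dy": .., "dz": .., "wx": .., "wy": .., "wz": .., "gripper": ..}, ...]. A call has 1 to 12 rows; each row is the pose to reach, as a shift and turn from the pose measured when the call began, along the tool's axes at that moment; what a row does not reach only later rows make up. A row lasts 1/12 s, in which the tool goes at most 41.7 mm and 7.16 degrees, less where a joint would pass 70% of its speed; a pose out of reach is approached as far as the arm can. A call with a gripper value outside its range is refused whole. The fingers move at their own pace and stop on an object; the grip force is fixed at half the most. Time passes only in rows, so rows that repeat a pose let the fingers close. It gives the time, the measured TCP pose, the force and the opening at its end, in the units of the state.
- env.observe(): the state, without advancing time (a new reading comes with each control period).
- env.snapshot(name): name is "scene" or "top" or "wrist"; returns (picture, depth): 384x512x3 uint8, red, green, blue; 384x512 float32, m along the optical axis (not along the pixel's ray), 0 where there is no reading.
- env.get_calibration(name): a dict with "mtx" (3x3 intrinsics, pixels), "eye" and "orientation" of the camera in the world. Camera axes: x right, y down, z forward; pixel columns grow to the right and rows downward; lengths in m; the calibration is good to about 2 mm. A picture is of the moment at which its call begins: read the wrist's pose just before it. get_calibration takes no time and is no camera call; for the wrist camera it gives the pose at the moment of the call.
- env.finish_job(): hands the job in, once; it reports no verdict.
The state is a dict: "t": time; "qpos": joint angles; "joint_vel": joint speeds; "joint_efforts": joint torques, N m; "eef_pos": TCP position; "tcp_rot": TCP orientation; "wrist_force": force on the tool from outside, world axes, zero at the start; "wrist_torque": the same for the moment, N m; "width": finger opening in m.
Only numpy, scipy, OpenCV 4.12 (cv2) and the standard library are available. Lean on these libraries where they do the work, as an engineer would, in place of code of your own. Each camera call takes 0.05 s, during which the arm holds its last target.

## Task

Set the slat gauge up for the next batch: take the leftover white offcut out of its bed and lay it flat in the grey offcut tray, and click the stop dial round to its seventh mark (the first mark is zero) while the fence is still backed off. Then wind the crank clockwise until the fence's stop rod comes home against the dial's cam, and let go. Move the fence only with the crank, and leave the other things on the bench where they are.

Things in the scene. Friction and masses are not known exactly. Their poses are not given: they have to be found in the camera images.
- gauge: slat gauge: aluminium base 270 x 390 x 14 mm fixed on the bench, spanning its own x -125..145, y -175..215 mm. Origin on the bench top; x away from the operator, y left, z up. At the left rear a blue dial head (y 47..203) whose dark scale plate rises away from the operator at 30 deg; at the right a blue gearbox with the crank; between them, on a rail, the fence carriage
- bed (a point): middle of the gauge's flat slat bed, on its surface 14 mm above the bench, axes as the gauge's. The bed runs along y for 225 mm at the front of the gauge, 64 mm wide; behind it (36 mm to +x) an 8 mm high lip. A dark drill-guide block 30 mm high with a brass bush closes its left end, its face 113 mm to +y of this point; the fence stands over its right end
- dial (a joint): angle of the black stop dial, rad: 0 at its first mark (counter-clockwise end), growing clockwise seen facing the panel; stops just beyond 0 and 5.24. Clicks 0 to 10, one every 30 deg (0.5236), held by a spring ball: about 0.1 N m takes it over, and let go it drops into the nearest click. It starts at or between clicks 0 to 3
- dial_grip (a point): middle of the dial knob's bar grip, on the dial's axis. Site z is the axis, pointing out of the panel, up and to the operator, 30 deg from vertical. The black bar is 46 mm long, 13 thick, 34 high (17 above and below this point along z); the cam's face lies 21 mm below, the scale plate 31. The frame turns with the knob; the bar lies along its (-0.866, -0.5, 0), towards the end with the white line
- scale (a point): centre of the dial's scale plate, on the plate's face under the knob, on the dial's axis; fixed: x straight up the slope, y left, z out. 11 marks on a 70 mm radius, 30 deg apart clockwise: 0, 5 and 10 long and yellow, the rest short and white. Mark 0 points to lower right (60 deg clockwise of right), mark 1 straight down, 4 left, 7 straight up. The knob's white and the cam's red line point at the mark
- crank (a joint): angle of the crank, rad, growing clockwise seen from above; it moves the fence 50 mm to the left per turn (7.958 mm per rad). Light to turn (a few N at the grip), stays where it is left. Starts between 0 and 1.2. At 0 the grip stands on the operator's side of its axis (gauge -x)
- crank_handle (a point): middle of the upright black free-spinning crank grip, 23 mm in diameter, 68 mm tall: 26 mm of it above this point, 42 below, down to the steel crank arm
- crank_axis (a point): fixed point on the crank's vertical axis, at the height of the middle of the grip, which circles it at 45 mm radius. Axes as the gauge's
- fence_travel (a joint): travel of the fence to the left, m: 0 backed off at the right. Its stop rod meets the dial's cam, a flat stepped spiral (radius 24 mm at click 0, 4 mm more per click), at travel 0.118 less 0.004 per click: 0.090 at click 7
- fence: aluminium slat fence with post and stop rod, on its carriage. Origin at bench-top level, carried along the gauge's y: at gauge x 0, y = -97 mm + travel. In this frame (mm): block over the bed x -106..-46, y -1..50 (steel face at y 50), top z 61; post at x 62, 78 high; rod from it to the left along y at x 62, z 66, its brass tip at y 80. Do not touch it: the crank moves it
- offcut: white plastic slat offcut, bar 11 x 75 x 9 mm, about 12 g, lying in the gauge's bed between fence and drill-guide block. Origin at the middle of its underside, y along its length, z up. It is longer than the 62 mm left between fence and block at click 7, so it would jam the fence
- offcut_tray: grey open tray 130 x 100 x 28 mm (x, y, z), walls 3 mm, fixed on the bench to the right of the gauge. Origin at the middle of its underside; its floor is 3 mm above the bench
- tape_measure: yellow and black tape measure, 33 x 79 x 65 mm, standing left of the gauge; loose; a bystander. Origin at the middle of its underside
- pliers: pliers with red handles, 58 x 178 x 12 mm, lying before the gauge; loose; a bystander. Origin at the middle of its underside
- marker_black: black marker pen, 13 x 149 x 14 mm, lying before the gauge; loose; a bystander. Origin at the middle of its underside
- putty_tin: flat brass-coloured tin, 62 mm across, 23 mm high, right of the gauge; loose; a bystander. Origin at the middle of its underside

How it is judged (in metres and radians):
On the way:
1. the dial rests in its seventh click while the fence is still backed off (travel under 80 mm) (value of joint dial between 3.53519 and 3.79519 rad and value of joint fence_travel below 0.08 m), for 0.3 s.
At the end, for the whole second after the job is handed in: the dial rests in click 7 (within 0.13 rad of 3.665), the fence's rod stands home against the cam (travel within 1.5 mm of 90 mm), and the offcut lies flat (within 0.2 rad) inside the tray at rest (value of joint dial between 3.53519 and 3.79519 rad and value of joint fence_travel between 0.0885 and 0.092 m and velocity of joint fence_travel below 0.003 m/s and x of offcut in the frame of offcut_tray between -0.06 and 0.06 m and y of offcut in the frame of offcut_tray between -0.045 and 0.045 m and z of offcut in the frame of offcut_tray below 0.022 m and angle between offcut's own y axis and vertical between 1.37 and 1.77 rad and linear speed of offcut below 0.02 m/s); the robot touches nothing.
It fails at once if the robot pushes the fence, its post or rod directly (contact force between any of the fingers, the arm and fence above 2 N).
It fails at once if a bystander is shifted by more than 25 mm (distance of any of tape_measure, pliers, marker_black, putty_tin from where it was at the start of the episode above 0.025 m).
It also fails if it takes over 72 s, if anything falls off the work surface, if the arm or the gripper's body presses on something with over 40 N, if the wrist force passes 120 N, or if a joint passes its speed limit or range.

## Working session

There is one attempt and no reset: what is moved stays moved. The work goes in short steps, Python scripts to look and compute and a tool call to move; the robot and the scene stay as the last step left them, time stands still between calls to the robot, and variables do not carry over. Pictures are saved under pics/ and viewed, and the job is handed in when it is done.

Besides the shell and the picture viewer there is one more tool, called after "Request:" as name(argument=value, ...), one argument or row to a line, values as JSON. arm_command: Moves the arm, as the interface text tells. Its arguments: {"type":"object","properties":{"motion":{"type":"array","items":{"type":"object","properties":{"dx":{"type":"number"},"dy":{"type":"number"},"dz":{"type":"number"},"wx":{"type":"number"},"wy":{"type":"number"},"wz":{"type":"number"},"gripper":{"type":"number"}}}}},"required":["motion"]}

```bash
ls; mkdir -p pics
cat > h.py <<'E'
import numpy as np, cv2
from workcell import env
from scipy.spatial.transform import Rotation as R
def snap(n,f):
    p,d=env.snapshot(n); cv2.imwrite('pics/%s.png'%f,p[:,:,::-1]); np.save('pics/%s.npy'%f,d); return p,d
def cal(n):
    c=env.get_calibration(n); return c
E
python3 - <<'E'
from h import *
print(env.observe())
for n in ['scene','top','wrist']:
    c=cal(n);print(n,c)
    import pickle;pickle.dump(c,open('pics/%s0.pkl'%n,'wb'))
    snap(n,n+'0')
E
```

```text
pics
{'t': 0.0, 'qpos': array([-7.79768609e+01,  8.65162411e+00,  8.23920935e+01,  9.25170947e-04,
        8.90280745e+01, -7.67815972e+00]), 'joint_vel': array([ 0.00502646,  0.07305751,  0.02892717,  0.04269735, -0.11822425,
        0.02646393]), 'joint_efforts': array([ 1.39262003e-03, -7.13047028e+01, -5.70876789e+01,  5.37547521e-05,
        8.76578997e-03,  3.05773574e-05]), 'eef_pos': array([ 0.19377626, -0.54112829,  0.25267669]), 'tcp_rot': array([-1.79928975e+02, -1.05087461e-02,  1.97012760e+01]), 'wrist_force': array([-0.42434546, -0.31159333,  0.57479523]), 'wrist_torque': array([ 0.01537352, -0.01504404,  0.03821907]), 'width': 0.08546007971256842}
scene {'mtx': array([[496.38455815,   0.        , 257.53945131],
       [  0.        , 496.38455815, 181.79573382],
       [  0.        ,   0.        ,   1.        ]]), 'eye': array([-0.19211416,  1.25281505,  0.7276685 ]), 'orientation': array([-113.44327598,   -0.43242922, -150.55392166])}
top {'mtx': array([[467.93619984,   0.        , 253.9415885 ],
       [  0.        , 467.93619984, 191.03604094],
       [  0.        ,   0.        ,   1.        ]]), 'eye': array([0.33902049, 0.05478447, 1.25697371]), 'orientation': array([-172.82417772,    0.24946042,  -91.65369734])}
wrist {'mtx': array([[316.25948753,   0.        , 260.54247498],
       [  0.        , 316.25948753, 192.52117704],
       [  0.        ,   0.        ,   1.        ]]), 'eye': array([ 0.25912772, -0.51809437,  0.373719  ]), 'orientation': array([ 1.64356584e+02,  2.92759667e-02, -7.02924404e+01])}
```

View pics/scene0.png

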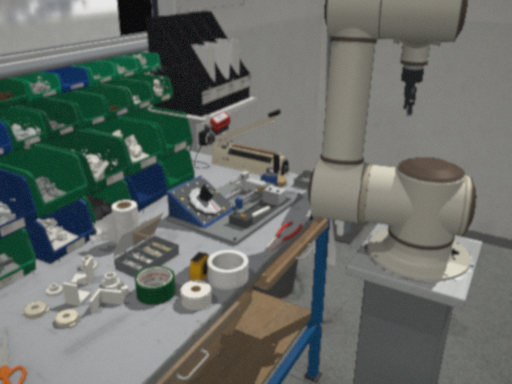

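View pics/top0.png

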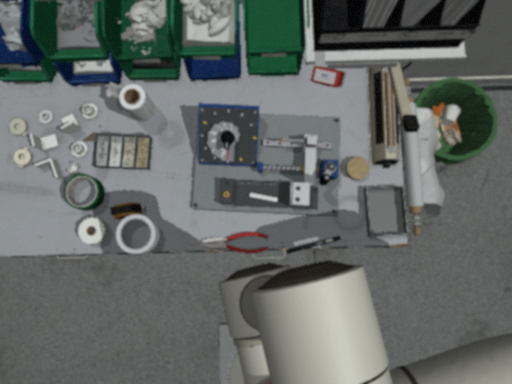

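View pics/wrist0.png

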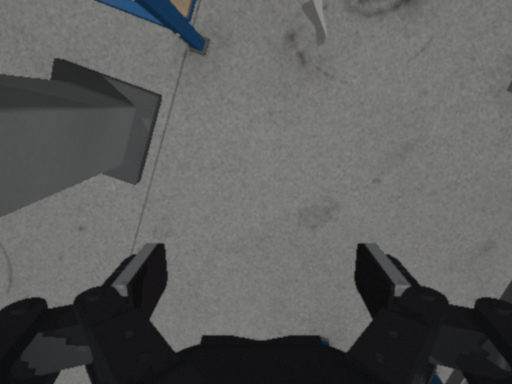

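The top view shows the gauge at about (195-340, 105-215), the dial at (227,137), the offcut at (264,197), the crank at (327,172), the tray at (385,210), and the pliers and marker below the gauge. I'll enlarge it.

Run:
```python
import cv2
p=cv2.imread('pics/top0.png')
cv2.imwrite('pics/c1.png',cv2.resize(p[95:220,185:345],None,fx=5,fy=4.8,interpolation=cv2.INTER_CUBIC)[:600,:800])
cv2.imwrite('pics/c2.png',cv2.resize(p[130:260,300:430],None,fx=4.5,fy=4.5,interpolation=cv2.INTER_CUBIC))
```

```text
(no output)
```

View pics/c1.png

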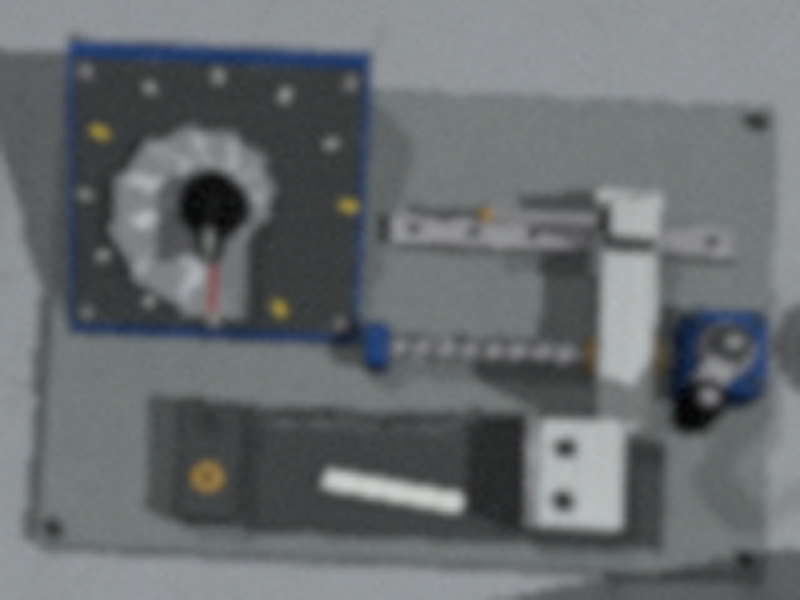

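View pics/c2.png

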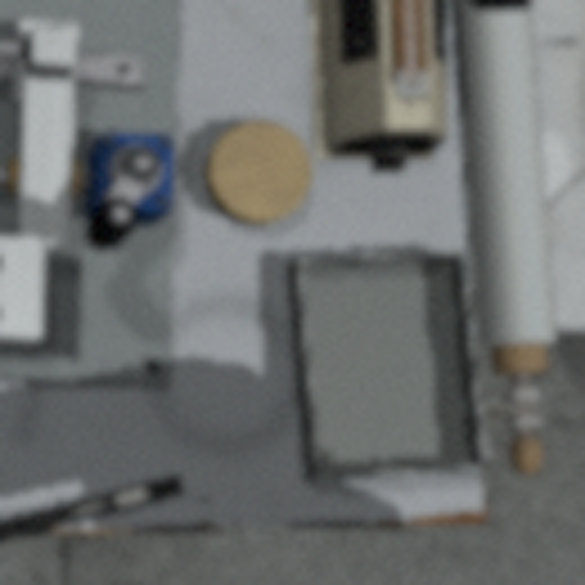

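```bash
cat >> h.py <<'E'
def ray(c,u,v):
    K=np.array(c['mtx']);M=R.from_euler('xyz',c['orientation'],degrees=True).as_matrix()
    return M@np.linalg.solve(K,np.array([u,v,1.0])), np.array(c['eye'])
def atz(c,u,v,z):
    d,e=ray(c,u,v); return e+d*(z-e[2])/d[2]
def proj(c,P):
    M=R.from_euler('xyz',c['orientation'],degrees=True).as_matrix()
    q=np.array(c['mtx'])@(M.T@(np.array(P)-c['eye'])); return q[:2]/q[2]
def atdepth(c,u,v,d):
    r,e=ray(c,u,v); return e+r*d
E
python3 - <<'E'
from h import *
from scipy.optimize import least_squares
c=cal('top'); d=np.load('pics/top0.npy')
f=lambda x,y:(185+x/5,95+y/4.8)
for n,(x,y),z in [('BL',(35,545),.014),('TR',(772,108),.014),('BR',(765,568),.014),('fence',(525,420),.061),('fence2',(627,420),.061),('f3',(525,530),.061),('off1',(322,479),.023),('off2',(465,502),.023),('grip top',(212,195),.105),('crank grip top',(690,413),.1),('crankaxis',(730,342),.06)]:
    u,v=f(x,y); print(n,atz(c,u,v,z).round(4), 'depth',atdepth(c,u,v,d[int(v),int(u)]).round(4))
f=lambda x,y:(300+x/4.5,130+y/4.5)
for n,(x,y),z in [('tr',(295,265),.028),('tr',(462,258),.028),('tr',(478,465),.028),('tr',(310,475),.028),('tin',(258,170),.023)]:
    u,v=f(x,y); print(n,atz(c,u,v,z).round(4), 'depth',atdepth(c,u,v,d[int(v),int(u)]).round(4))
# table height check
for u,v in [(180,170),(60,200),(350,120)]: print(atdepth(c,u,v,d[v,u]).round(4))
E
```

```text
BL [0.4534 0.2221 0.014 ] depth [0.4536 0.2224 0.0123]
TR [ 0.6909 -0.1833  0.014 ] depth [ 0.6951 -0.1861 -0.0007]
BR [ 0.4293 -0.166   0.014 ] depth [ 0.4305 -0.1691 -0.0031]
fence [ 0.5091 -0.038   0.061 ] depth [ 0.5097 -0.0383  0.0572]
fence2 [ 0.5076 -0.0906  0.061 ] depth [ 0.5083 -0.0913  0.0556]
f3 [ 0.4498 -0.0357  0.061 ] depth [ 0.4508 -0.0366  0.0499]
off1 [0.4848 0.068  0.023 ] depth [0.4848 0.068  0.0224]
off2 [ 0.4698 -0.0074  0.023 ] depth [ 0.4707 -0.0079  0.0145]
grip top [0.6268 0.1184 0.105 ] depth [0.6262 0.1183 0.1073]
crank grip top [ 0.5048 -0.1175  0.1   ] depth [ 0.4976 -0.1099  0.1508]
crankaxis [ 0.5487 -0.146   0.06  ] depth [ 0.5429 -0.1404  0.0932]
tr [ 0.4909 -0.2397  0.028 ] depth [ 0.4908 -0.2395  0.0286]
tr [ 0.4921 -0.338   0.028 ] depth [ 0.4924 -0.3386  0.0261]
tr [ 0.3708 -0.339   0.028 ] depth [ 0.3707 -0.3387  0.0289]
tr [ 0.3678 -0.2412  0.028 ] depth [ 0.368  -0.2435  0.0184]
tin [ 0.549  -0.2223  0.023 ] depth [ 0.5495 -0.223   0.0199]
[0.5608 0.2552 0.0012]
[ 0.4884  0.5812 -0.0006]
[ 6.869e-01 -2.148e-01  1.000e-04]
```

Run:
```python
from h import *
c=cal('top'); d=np.load('pics/top0.npy')
for u,v in [(412,110),(412,140),(414,180),(417,205),(417,225),(385,90),(385,140),(325,75),(430,150),(236,106),(200,106),(256,106),(198,160),(257,163),(240,160)]: print(u,v,atdepth(c,u,v,d[v,u]).round(3))
```

```text
412 110 [ 0.726 -0.406 -0.053]
412 140 [ 0.637 -0.398 -0.048]
414 180 [ 0.522 -0.396 -0.05 ]
417 205 [ 0.451 -0.4   -0.05 ]
417 225 [ 0.396 -0.401 -0.067]
385 90 [ 0.74  -0.292  0.085]
385 140 [ 0.61  -0.285  0.079]
325 75 [ 0.722 -0.111  0.252]
430 150 [ 0.617 -0.468 -0.103]
236 106 [0.706 0.095 0.095]
200 106 [0.71  0.188 0.093]
256 106 [0.704 0.044 0.096]
198 160 [0.584 0.204 0.018]
257 163 [0.573 0.045 0.008]
240 160 [0.579 0.091 0.024]
```

```bash
cat >> h.py <<'E'
def go(pos,M):
    """print dx.. wz from present pose to target pos, rotation matrix M"""
    o=env.observe(); M0=R.from_euler('xyz',o['tcp_rot'],degrees=True).as_matrix()
    s=M0.T@(np.array(pos)-o['eef_pos'])/.025
    w=R.from_matrix(M0.T@M).as_rotvec()
    print('t',round(o['t'],2),'shift',s.round(3),'rot',w.round(4),'rows',max(np.linalg.norm(s)*25/41.7,np.degrees(np.linalg.norm(w))/7.16).round(1))
def down(yaw): return R.from_euler('xyz',[180,0,yaw],degrees=True).as_matrix()
E
python3 -c "
from h import *
go([.52,0,.32],down(78.7))"
```

```text
t 0.15 shift [ 19.583 -15.985  -2.67 ] rot [-8.0000e-04 -6.0000e-04 -1.0298e+00] rows 15.2
```

Request:
arm_command(
  motion=[
    {"dx": 1, "dy": -0.8, "dz": -1.3, "wz": -0.1, "gripper": 0.5},
    {"dx": 2.5, "dy": -2, "dz": -2.6, "wz": -0.2, "gripper": 0.5},
    {"dx": 19.6, "dy": -16, "dz": -2.7, "wz": -1.03, "gripper": 0.5},
    {"dx": 19.6, "dy": -16, "dz": -2.7, "wz": -1.03, "gripper": 0.5},
    {"dx": 19.6, "dy": -16, "dz": -2.7, "wz": -1.03, "gripper": 0.5},
    {"dx": 19.6, "dy": -16, "dz": -2.7, "wz": -1.03, "gripper": 0.5},
    {"dx": 19.6, "dy": -16, "dz": -2.7, "wz": -1.03, "gripper": 0.5},
    {"dx": 19.6, "dy": -16, "dz": -2.7, "wz": -1.03, "gripper": 0.5},
    {"dx": 19.6, "dy": -16, "dz": -2.7, "wz": -1.03, "gripper": 0.5},
    {"dx": 19.6, "dy": -16, "dz": -2.7, "wz": -1.03, "gripper": 0.5},
    {"dx": 19.6, "dy": -16, "dz": -2.7, "wz": -1.03, "gripper": 0.5},
    {"dx": 19.6, "dy": -16, "dz": -2.7, "wz": -1.03, "gripper": 0.5},
  ],
)

```text
invalid input
```

```bash
python3 -c "
from h import *
o=env.observe();print(o['qpos'],o['wrist_force'],o['width']);go([.52,0,.32],down(78.7))"
```

```text
[-7.79785065e+01  8.64518924e+00  8.23827643e+01  1.06454284e-03
  8.90253050e+01 -7.67702818e+00] [-0.15461373  0.04225831 -0.3669184 ] 0.08575977423589785
t 0.15 shift [ 19.583 -15.985  -2.67 ] rot [-8.0000e-04 -6.0000e-04 -1.0298e+00] rows 15.2
```

Request:
arm_command(
  motion=[
    {"dx": 1, "dy": -0.8, "dz": -1, "wx": 0, "wy": 0, "wz": -0.1, "gripper": 0.5},
    {"dx": 2, "dy": -1.6, "dz": -2, "wx": 0, "wy": 0, "wz": -0.2, "gripper": 0.5},
  ],
)

```text
t: 0.32
eef_pos: [0.2269, -0.4861, 0.3015]
tcp_rot: [-179.7, -0.1, 31.3]
wrist_force: [0.7, -1.8, 0.7]
width: 0.0641
```

```bash
python3 -c "
from h import *
go([.52,0,.32],down(78.7))"
```

```text
t 0.32 shift [ 20.116 -10.536  -0.66 ] rot [-0.0041 -0.0033 -0.8277] rows 13.6
```

Request:
arm_command(
  motion=[
    {"dx": 20, "dy": -10.5, "dz": -0.7, "wx": 0, "wy": 0, "wz": -0.83, "gripper": 0.5},
    {"dx": 20, "dy": -10.5, "dz": -0.7, "wx": 0, "wy": 0, "wz": -0.83, "gripper": 0.5},
    {"dx": 20, "dy": -10.5, "dz": -0.7, "wx": 0, "wy": 0, "wz": -0.83, "gripper": 0.5},
    {"dx": 20, "dy": -10.5, "dz": -0.7, "wx": 0, "wy": 0, "wz": -0.83, "gripper": 0.5},
    {"dx": 20, "dy": -10.5, "dz": -0.7, "wx": 0, "wy": 0, "wz": -0.83, "gripper": 0.5},
    {"dx": 20, "dy": -10.5, "dz": -0.7, "wx": 0, "wy": 0, "wz": -0.83, "gripper": 0.5},
    {"dx": 20, "dy": -10.5, "dz": -0.7, "wx": 0, "wy": 0, "wz": -0.83, "gripper": 0.5},
    {"dx": 20, "dy": -10.5, "dz": -0.7, "wx": 0, "wy": 0, "wz": -0.83, "gripper": 0.5},
    {"dx": 20, "dy": -10.5, "dz": -0.7, "wx": 0, "wy": 0, "wz": -0.83, "gripper": 0.5},
    {"dx": 20, "dy": -10.5, "dz": -0.7, "wx": 0, "wy": 0, "wz": -0.83, "gripper": 0.5},
    {"dx": 20, "dy": -10.5, "dz": -0.7, "wx": 0, "wy": 0, "wz": -0.83, "gripper": 0.5},
    {"dx": 20, "dy": -10.5, "dz": -0.7, "wx": 0, "wy": 0, "wz": -0.83, "gripper": 0.5},
  ],
)

```text
t: 1.32
eef_pos: [0.485, -0.056, 0.319]
tcp_rot: [-179.9, -0.3, 78.8]
wrist_force: [0.8, -2.0, 0.5]
width: 0.0424
```

Request:
arm_command(
  motion=[
    {"dx": 1, "dy": 0, "dz": 0, "wx": 0, "wy": 0, "wz": 0, "gripper": 0.5},
    {"dx": 1, "dy": 0, "dz": 0, "wx": 0, "wy": 0, "wz": 0, "gripper": 0.5},
    {"dx": 1, "dy": 0, "dz": 0, "wx": 0, "wy": 0, "wz": 0, "gripper": 0.5},
  ],
)

```text
t: 1.57
eef_pos: [0.4899, -0.0303, 0.3188]
tcp_rot: [-179.8, -0.3, 79.0]
wrist_force: [-0.4, -0.5, 0.4]
width: 0.0426
```

```bash
python3 -c "
from h import *
import pickle
c=cal('wrist');pickle.dump(c,open('pics/w1.pkl','wb'));p,d=snap('wrist','w1')
o=env.observe();print(c,o['eef_pos'],o['joint_vel'].max())
cv2.imwrite('pics/w1b.png',cv2.resize(p[:,:,::-1],(800,600),interpolation=cv2.INTER_CUBIC))"
```

```text
{'mtx': array([[316.25948753,   0.        , 260.54247498],
       [  0.        , 316.25948753, 192.52117704],
       [  0.        ,   0.        ,   1.        ]]), 'eye': array([0.50418008, 0.03641411, 0.44006976]), 'orientation': array([ 1.64573172e+02,  1.39146347e-01, -1.09887430e+01])} [ 0.48970969 -0.03129879  0.31888508] 0.13420592100026138
```

View pics/w1b.png

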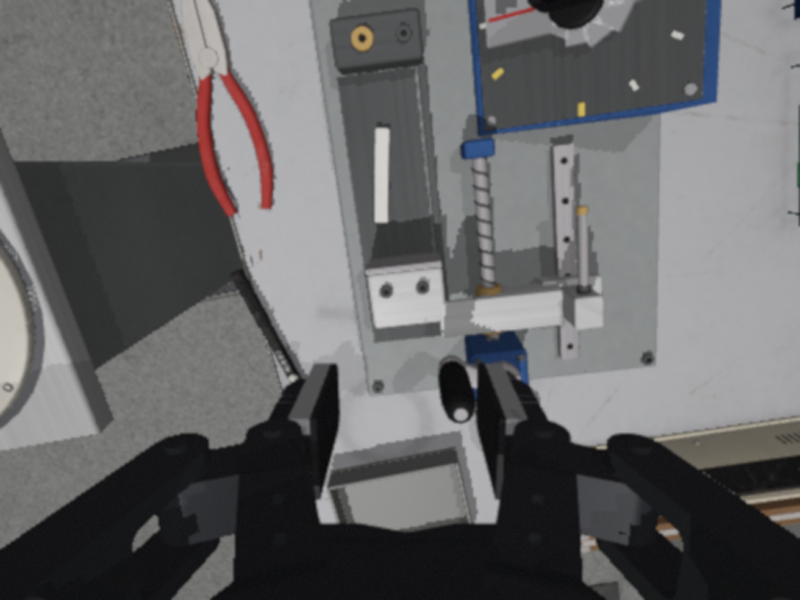

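```bash
cat > fit.py <<'E'
from h import *
import pickle
from scipy.optimize import least_squares
c=pickle.load(open('pics/w1.pkl','rb')); s=1.5625
F=[((-125,-175,14),(368,394),0),((145,-175,14),(657,366),0),((-106,-47,61),(367,268),1),((-46,-47,61),(441,262),1),((-46,-98,61),(443,325),1),((-106,-98,61),(373,328),1),((62,-17,66),(583,208),1)]
def P(p,q,t):
    a=p[2];x,y,z=np.array(q)/1000.
    if t: y=y+p[3]
    return np.array([p[0]+np.cos(a)*x-np.sin(a)*y,p[1]+np.sin(a)*x+np.cos(a)*y,z])
def res(p): return np.concatenate([proj(c,P(p,q,t))-np.array(uv)/s for q,uv,t in F])
r=least_squares(res,[.56,.0,-.06,.005],loss='soft_l1');p=r.x
print(p,np.degrees(p[2]));print((res(p)*s).reshape(-1,2).round(1))
np.save('gauge.npy',p)
def G(x,y,z): return P(np.load('gauge.npy'),(x,y,z),0)
E
python3 - <<'E'
from fit import *
for u,v,z in [(383,127,.023),(381,222,.023),(388,140,.023),(375,140,.023),(362,38,.044),(338,73,.044),(423,63,.044)]: print(u,v,atz(c,u/s,v/s,z).round(4))
for n,g in [('bed',(-76,-8,14)),('guideblockface',(-76,105,44)),('grip',(49,125,88.5))]: print(n,G(*g).round(4))
ct=cal('top')
for q in [(-125,215,14),(145,-175,14),(-125,-175,14)]: u=proj(ct,G(*q)); print('top crop',(u-[185,95])*[5,4.8])
d=np.load('pics/w1.npy')
for u,v in [(383,127+5),(381,215),(460,413),(455,370),(500,30),(560,60),(650,60)]: print(u,v,atdepth(c,u/s,v/s,d[int(v/s),int(u/s)]).round(4))
E
```

```text
[ 0.5657926   0.00250151 -0.08590849  0.00069601] -4.922193981034333
[[-1.  -0.1]
 [-1.1  0.1]
 [-1.6  1. ]
 [ 0.8 -1. ]
 [ 4.3 -1.9]
 [ 0.4  2.5]
 [ 0.  -0.1]]
383 127 [0.4898 0.0686 0.023 ]
381 222 [ 0.4728 -0.0049  0.023 ]
388 140 [0.4917 0.0581 0.023 ]
375 140 [0.4815 0.0601 0.023 ]
362 38 [0.488  0.1296 0.044 ]
338 73 [0.4656 0.1102 0.044 ]
423 63 [0.5284 0.1048 0.044 ]
bed [0.4894 0.0011 0.014 ]
guideblockface [0.4991 0.1136 0.044 ]
grip [0.6253 0.1228 0.0885]
top crop [ 24.89977257 534.04928984]
top crop [773.4410238  100.58243962]
top crop [756.0700246  573.76311746]
383 132 [0.4891 0.0648 0.0242]
381 215 [0.474  0.0008 0.0226]
460 413 [ 0.5074 -0.1159  0.1624]
455 370 [ 0.51   -0.1074  0.1163]
500 30 [0.5873 0.1161 0.042 ]
560 60 [0.6243 0.0864 0.0534]
650 60 [0.6743 0.0714 0.0812]
```

Run:
```python
from h import *
import pickle
c=pickle.load(open('pics/w1.pkl','rb')); s=1.5625;d=np.load('pics/w1.npy')
for u,v in [(322,372),(318,400),(330,450),(310,385),(490,372),(500,400),(495,380),(485,450)]:
    print(u,v,atdepth(c,u/s,v/s,d[int(v/s),int(u/s)]).round(4))
go([.480,.032,.0375],down(77.5))
```

```text
322 372 [ 0.4691 -0.015   0.3096]
318 400 [ 0.4713 -0.0149  0.3279]
330 450 [ 0.4689 -0.0334  0.3207]
310 385 [ 0.4673 -0.0147  0.3179]
490 372 [ 0.5162 -0.024   0.3096]
500 400 [ 0.516  -0.0242  0.3265]
495 380 [ 0.5166 -0.0238  0.3157]
485 450 [ 0.5106 -0.0428  0.3186]
t 1.62 shift [ 2.362 -0.839 11.268] rot [-0.0027 -0.0042  0.0247] rows 6.9
```

Request:
arm_command(
  motion=[
    {"dx": 2.36, "dy": -0.84, "dz": 2, "wx": 0, "wy": 0, "wz": 0.025, "gripper": 0.5},
    {"dx": 2.36, "dy": -0.84, "dz": 4, "wx": 0, "wy": 0, "wz": 0.025, "gripper": 0.5},
    {"dx": 2.36, "dy": -0.84, "dz": 6, "wx": 0, "wy": 0, "wz": 0.025, "gripper": 0.5},
    {"dx": 2.36, "dy": -0.84, "dz": 7.5, "wx": 0, "wy": 0, "wz": 0.025, "gripper": 0.5},
    {"dx": 2.36, "dy": -0.84, "dz": 9, "wx": 0, "wy": 0, "wz": 0.025, "gripper": 0.5},
    {"dx": 2.36, "dy": -0.84, "dz": 10.2, "wx": 0, "wy": 0, "wz": 0.025, "gripper": 0.5},
    {"dx": 2.36, "dy": -0.84, "dz": 11, "wx": 0, "wy": 0, "wz": 0.025, "gripper": 0.5},
    {"dx": 2.36, "dy": -0.84, "dz": 11.2, "wx": 0, "wy": 0, "wz": 0.025, "gripper": 0.5},
    {"dx": 2.36, "dy": -0.84, "dz": 11.2, "wx": 0, "wy": 0, "wz": 0.025, "gripper": 0.5},
    {"dx": 2.36, "dy": -0.84, "dz": 11.2, "wx": 0, "wy": 0, "wz": 0.025, "gripper": 0.5},
  ],
)

```text
t: 2.45
eef_pos: [0.4803, 0.031, 0.04]
tcp_rot: [-179.8, -0.2, 77.4]
wrist_force: [-1.1, -0.3, 0.5]
width: 0.0425
```

```bash
python3 -c "
from h import *
o=env.observe();print(o['eef_pos'],o['wrist_force'],o['width']);go([.480,.032,.0375],down(77.5))
p,d=snap('wrist','w2')"
```

```text
[0.48028095 0.03095876 0.04004961] [-1.06713424 -0.30811814  0.5320098 ] 0.0424627187955527
t 2.45 shift [ 0.038 -0.02   0.102] rot [-0.0028 -0.004  -0.0016] rows 0.1
```

View pics/w2.png

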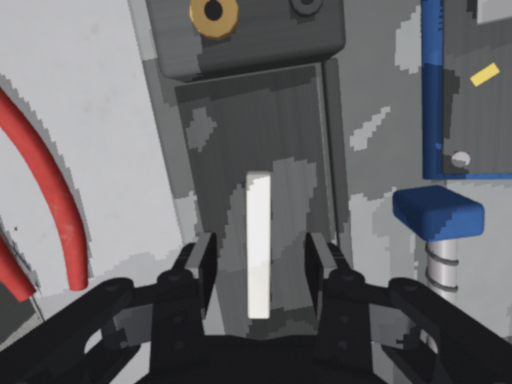

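Request:
arm_command(
  motion=[
    {"dx": 0, "dy": 0, "dz": 0.1, "wx": 0, "wy": 0, "wz": 0, "gripper": 0.3},
    {"dx": 0, "dy": 0, "dz": 0.1, "wx": 0, "wy": 0, "wz": 0, "gripper": 0},
    {"dx": 0, "dy": 0, "dz": 0.1, "wx": 0, "wy": 0, "wz": 0, "gripper": 0},
    {"dx": 0, "dy": 0, "dz": 0.1, "wx": 0, "wy": 0, "wz": 0, "gripper": 0},
    {"dx": 0, "dy": 0, "dz": 0.1, "wx": 0, "wy": 0, "wz": 0, "gripper": 0},
    {"dx": 0, "dy": 0, "dz": 0.1, "wx": 0, "wy": 0, "wz": 0, "gripper": 0},
    {"dx": 0, "dy": 0, "dz": 0.1, "wx": 0, "wy": 0, "wz": 0, "gripper": 0},
    {"dx": 0, "dy": 0, "dz": 0.1, "wx": 0, "wy": 0, "wz": 0, "gripper": 0},
  ],
)

```text
t: 3.17
eef_pos: [0.4813, 0.0308, 0.0393]
tcp_rot: [180.0, -0.2, 77.4]
wrist_force: [-2.6, -1.7, 9.7]
width: 0.0086
```

Request:
arm_command(
  motion=[
    {"dx": 0, "dy": 0, "dz": -0.5, "wx": 0, "wy": 0, "wz": 0, "gripper": 0},
    {"dx": 0, "dy": 0, "dz": -1.5, "wx": 0, "wy": 0, "wz": 0, "gripper": 0},
    {"dx": 0, "dy": 0, "dz": -3, "wx": 0, "wy": 0, "wz": 0, "gripper": 0},
    {"dx": 0, "dy": 0, "dz": -4.5, "wx": 0, "wy": 0, "wz": 0, "gripper": 0},
    {"dx": 0, "dy": 0, "dz": -6, "wx": 0, "wy": 0, "wz": 0, "gripper": 0},
    {"dx": 0, "dy": 0, "dz": -6.5, "wx": 0, "wy": 0, "wz": 0, "gripper": 0},
    {"dx": 0, "dy": 0, "dz": -6.5, "wx": 0, "wy": 0, "wz": 0, "gripper": 0},
  ],
)

```text
t: 3.75
eef_pos: [0.4823, 0.0301, 0.206]
tcp_rot: [179.6, -0.3, 77.4]
wrist_force: [0.8, -0.4, -0.8]
width: 0.0088
```

```bash
python3 -c "
from h import *
o=env.observe();print(o['eef_pos'],o['wrist_force'],o['width']);go([.4305,-.2895,.18],down(90))
p,d=snap('wrist','w3')"
```

```text
[0.48229338 0.03006645 0.20599825] [ 0.82169241 -0.36038298 -0.75952787] 0.008750795264456926
t 3.75 shift [-12.932   0.754   0.983] rot [ 0.0073 -0.004  -0.2194] rows 7.8
```

View pics/w3.png

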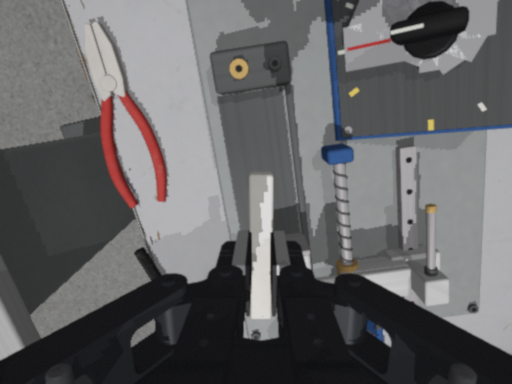

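Request:
arm_command(
  motion=[
    {"dx": -1.2, "dy": 0.1, "dz": 0, "wx": 0, "wy": 0, "wz": -0.03, "gripper": 0},
    {"dx": -2.7, "dy": 0.2, "dz": 0, "wx": 0, "wy": 0, "wz": -0.06, "gripper": 0},
    {"dx": -4.3, "dy": 0.3, "dz": 0, "wx": 0, "wy": 0, "wz": -0.09, "gripper": 0},
    {"dx": -5.9, "dy": 0.4, "dz": 0, "wx": 0, "wy": 0, "wz": -0.12, "gripper": 0},
    {"dx": -7.5, "dy": 0.5, "dz": 0.2, "wx": 0, "wy": 0, "wz": -0.15, "gripper": 0},
    {"dx": -9.1, "dy": 0.6, "dz": 0.4, "wx": 0, "wy": 0, "wz": -0.18, "gripper": 0},
    {"dx": -10.6, "dy": 0.7, "dz": 0.6, "wx": 0, "wy": 0, "wz": -0.21, "gripper": 0},
    {"dx": -11.9, "dy": 0.75, "dz": 1, "wx": 0, "wy": 0, "wz": -0.22, "gripper": 0},
    {"dx": -12.7, "dy": 0.75, "dz": 1.5, "wx": 0, "wy": 0, "wz": -0.22, "gripper": 0},
    {"dx": -12.9, "dy": 0.75, "dz": 2, "wx": 0, "wy": 0, "wz": -0.22, "gripper": 0},
    {"dx": -12.9, "dy": 0.75, "dz": 3, "wx": 0, "wy": 0, "wz": -0.22, "gripper": 0},
    {"dx": -12.9, "dy": 0.75, "dz": 3.5, "wx": 0, "wy": 0, "wz": -0.22, "gripper": 0},
  ],
)

```text
t: 4.8
eef_pos: [0.4286, -0.2881, 0.111]
tcp_rot: [179.9, -0.4, 90.0]
wrist_force: [-0.2, 0.4, -1.0]
width: 0.0086
```

```bash
python3 -c "
from h import *
import pickle
o=env.observe();print(o['eef_pos'],o['wrist_force'],o['width'])
c=cal('wrist');pickle.dump(c,open('pics/w4.pkl','wb'))
p,d=snap('wrist','w4');go([.4305,-.2895,.032],down(90))
p,d=snap('top','t4')"
```

```text
[ 0.42864559 -0.28810809  0.11098514] [-0.23852306  0.44194644 -0.96168196] 0.008571697611963709
t 4.85 shift [-0.115  0.094  3.092] rot [-0.0003 -0.0081 -0.0003] rows 1.9
```

View pics/w4.png

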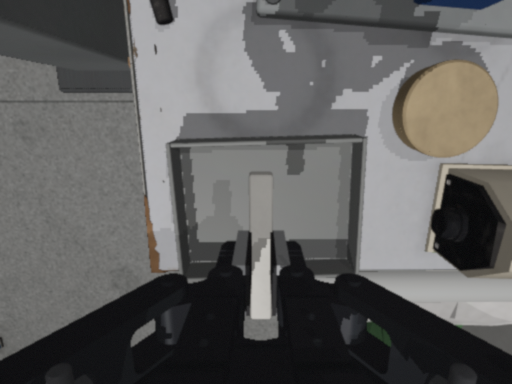

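View pics/t4.png

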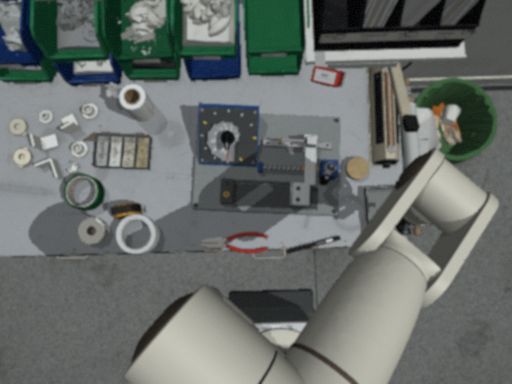

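```bash
python3 -c "
from h import *
import pickle
c=pickle.load(open('pics/w4.pkl','rb'))
for u,v in [(172,144),(364,138),(185,276),(356,272)]: print(atz(c,u,v,.028).round(4))
d=np.load('pics/w4.npy')
for u,v in [(261,180),(261,210),(262,260),(262,300),(200,230),(330,230)]:print(atdepth(c,u,v,d[v,u]).round(4))
"
```

```text
[ 0.373  -0.2439  0.028 ]
[ 0.4961 -0.2402  0.028 ]
[ 0.3753 -0.3387  0.028 ]
[ 0.4985 -0.3357  0.028 ]
[ 0.4299 -0.2522  0.0948]
[ 0.4299 -0.2665  0.0944]
[ 0.4304 -0.2917  0.0945]
[ 0.4304 -0.3135  0.0947]
[ 0.3826 -0.3138  0.0019]
[ 0.4838 -0.3134  0.0031]
```

Request:
arm_command(
  motion=[
    {"dx": 0, "dy": 0.15, "dz": 1, "wx": 0, "wy": 0, "wz": 0, "gripper": 0},
    {"dx": 0, "dy": 0.15, "dz": 2, "wx": 0, "wy": 0, "wz": 0, "gripper": 0},
    {"dx": 0, "dy": 0.15, "dz": 2.8, "wx": 0, "wy": 0, "wz": 0, "gripper": 0},
    {"dx": 0, "dy": 0.15, "dz": 3.2, "wx": 0, "wy": 0, "wz": 0, "gripper": 0},
    {"dx": 0, "dy": 0.15, "dz": 3.2, "wx": 0, "wy": 0, "wz": 0, "gripper": 0},
    {"dx": 0, "dy": 0.15, "dz": 3.2, "wx": 0, "wy": 0, "wz": 0, "gripper": 0},
    {"dx": 0, "dy": 0.15, "dz": 3.2, "wx": 0, "wy": 0, "wz": 0, "gripper": 0.2},
    {"dx": 0, "dy": 0.15, "dz": 3.2, "wx": 0, "wy": 0, "wz": 0, "gripper": 0.4},
    {"dx": 0, "dy": 0.15, "dz": 3.2, "wx": 0, "wy": 0, "wz": 0, "gripper": 0.4},
  ],
)

```text
t: 5.65
eef_pos: [0.4328, -0.2871, 0.0324]
tcp_rot: [179.9, -0.4, 90.0]
wrist_force: [0.8, -0.0, 0.0]
width: 0.0343
```

Request:
arm_command(
  motion=[
    {"dx": 0, "dy": 0, "dz": -1, "wx": 0, "wy": 0, "wz": 0, "gripper": 0.4},
    {"dx": 0, "dy": 0, "dz": -2.5, "wx": 0, "wy": 0, "wz": 0, "gripper": 0.4},
    {"dx": 0, "dy": 0, "dz": -4, "wx": 0, "wy": 0, "wz": 0, "gripper": 0.4},
    {"dx": 0, "dy": 0, "dz": -5.6, "wx": 0, "wy": 0, "wz": 0, "gripper": 0.5},
    {"dx": 0, "dy": 0, "dz": -7.2, "wx": 0, "wy": 0, "wz": 0, "gripper": 0.5},
    {"dx": 0, "dy": 0, "dz": -8.5, "wx": 0, "wy": 0, "wz": 0, "gripper": 0.5},
    {"dx": 0, "dy": 0, "dz": -8.8, "wx": 0, "wy": 0, "wz": 0, "gripper": 0.5},
  ],
)

```text
t: 6.23
eef_pos: [0.4333, -0.2893, 0.2588]
tcp_rot: [179.6, -0.0, 90.0]
wrist_force: [0.7, -1.2, 0.8]
width: 0.0426
```

```bash
cat >> h.py <<'E'
PSI=np.radians(-4.6)
def axis(): return np.array([-.5*np.cos(PSI),-.5*np.sin(PSI),.8660254])
def dialrot(phi=0):
    """tool into the panel; phi deg clockwise from tool x pointing straight down slope"""
    Z=R.from_euler('z',PSI).as_matrix()
    M=Z@np.array([[-.8660254,0,.5],[0,1,0],[-.5,0,-.8660254]])
    return M@R.from_euler('z',phi,degrees=True).as_matrix()
E
python3 -c "
from h import *
p,d=snap('wrist','w5')
print(np.linalg.det(dialrot()))
go(np.array([.622,.122,.0885])+.13*axis(),dialrot())"
```

```text
0.9999999934451598
t 6.28 shift [16.653  4.947  2.314] rot [-0.3829 -0.4181 -1.4549] rows 12.5
```

View pics/w5.png

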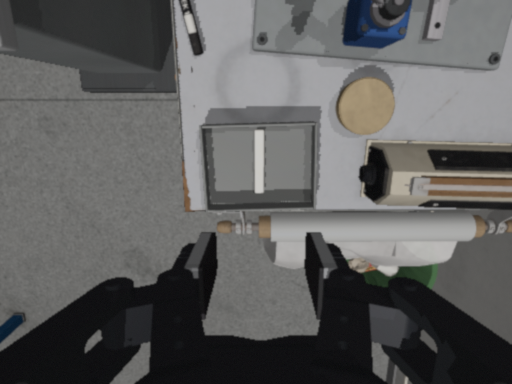

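The offcut lies flat in the tray (image (259,160), inside its walls). Now to the dial.

Request:
arm_command(
  motion=[
    {"dx": 1.4, "dy": 0.4, "dz": 0, "wx": -0.032, "wy": -0.035, "wz": -0.121, "gripper": 0.5},
    {"dx": 2.8, "dy": 0.8, "dz": 0, "wx": -0.064, "wy": -0.07, "wz": -0.242, "gripper": 0.5},
    {"dx": 4.2, "dy": 1.2, "dz": 0, "wx": -0.096, "wy": -0.105, "wz": -0.364, "gripper": 0.5},
    {"dx": 5.6, "dy": 1.6, "dz": 0, "wx": -0.128, "wy": -0.14, "wz": -0.485, "gripper": 0.5},
    {"dx": 7, "dy": 2, "dz": 0, "wx": -0.16, "wy": -0.174, "wz": -0.606, "gripper": 0.5},
    {"dx": 8.4, "dy": 2.4, "dz": 0.2, "wx": -0.19, "wy": -0.209, "wz": -0.727, "gripper": 0.5},
    {"dx": 9.8, "dy": 2.8, "dz": 0.4, "wx": -0.223, "wy": -0.244, "wz": -0.849, "gripper": 0.5},
    {"dx": 11.2, "dy": 3.3, "dz": 0.7, "wx": -0.255, "wy": -0.279, "wz": -0.97, "gripper": 0.5},
    {"dx": 12.6, "dy": 3.7, "dz": 1, "wx": -0.287, "wy": -0.314, "wz": -1.09, "gripper": 0.5},
    {"dx": 14, "dy": 4.1, "dz": 1.4, "wx": -0.319, "wy": -0.348, "wz": -1.21, "gripper": 0.5},
    {"dx": 15.4, "dy": 4.5, "dz": 1.9, "wx": -0.351, "wy": -0.383, "wz": -1.333, "gripper": 0.5},
    {"dx": 16.6, "dy": 4.95, "dz": 2.3, "wx": -0.383, "wy": -0.418, "wz": -1.455, "gripper": 0.5},
  ],
)

```text
t: 7.28
eef_pos: [0.5566, 0.1285, 0.2001]
tcp_rot: [179.0, 29.0, 171.9]
wrist_force: [1.1, -1.4, -0.4]
width: 0.0425
```

```bash
python3 -c "
from h import *
o=env.observe();print(o['qpos'],o['eef_pos'])
go(np.array([.622,.122,.0885])+.13*axis(),dialrot())"
```

```text
[  9.14642862  -5.33952935 107.40985181  -9.59358531  50.13283721
 -68.67086454] [0.55663208 0.12847606 0.20007269]
t 7.28 shift [-0.046 -0.046 -0.022] rot [-0.0133 -0.0162 -0.0532] rows 0.5
```

Request:
arm_command(
  motion=[
    {"dx": 0, "dy": 0, "dz": 0, "wx": -0.013, "wy": -0.016, "wz": -0.053, "gripper": 0.5},
    {"dx": 0, "dy": 0, "dz": 0, "wx": -0.013, "wy": -0.016, "wz": -0.053, "gripper": 0.5},
    {"dx": 0, "dy": 0, "dz": 0, "wx": -0.013, "wy": -0.016, "wz": -0.053, "gripper": 0.5},
  ],
)

```text
t: 7.53
eef_pos: [0.5561, 0.1284, 0.1995]
tcp_rot: [180.0, 29.9, 175.3]
wrist_force: [0.6, 0.5, 0.4]
width: 0.0427
```

```bash
python3 -c "
from h import *
import pickle
o=env.observe();print(o['eef_pos'],o['tcp_rot'])
c=cal('wrist');pickle.dump(c,open('pics/w6.pkl','wb'));print(c)
p,d=snap('wrist','w6')
cv2.imwrite('pics/w6b.png',cv2.resize(p[:,:,::-1],(800,600),interpolation=cv2.INTER_CUBIC))"
```

```text
[0.55609958 0.12835072 0.19945275] [179.98517444  29.89962874 175.27161161]
{'mtx': array([[316.25948753,   0.        , 260.54247498],
       [  0.        , 316.25948753, 192.52117704],
       [  0.        ,   0.        ,   1.        ]]), 'eye': array([0.43812348, 0.13832412, 0.27027035]), 'orientation': array([1.34428556e+02, 1.49103305e-02, 8.52889914e+01])}
```

View pics/w6b.png

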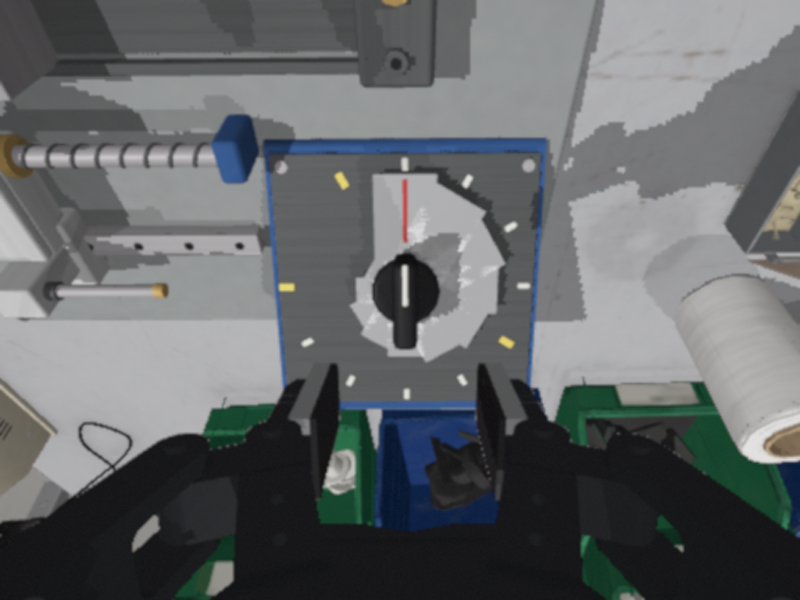

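```bash
cat > dial.py <<'E'
from h import *
import pickle
c=pickle.load(open('pics/w6.pkl','rb')); s=1.5625
uv=np.array([(342,180),(405,164),(467,181),(510,227),(523,286),(507,342),(462,380),(407,394),(350,380),(308,342),(287,287)],float)/s
th=np.radians((np.arange(11)-1)*30)
obj=np.stack([-np.cos(th),np.sin(th),0*th],1)*.070
ok,rv,tv=cv2.solvePnP(obj,uv,np.array(c['mtx']),None)
Mc=R.from_euler('xyz',c['orientation'],degrees=True).as_matrix()
pw=Mc@tv[:,0]+c['eye']; Mw=Mc@cv2.Rodrigues(rv)[0]
pr,_=cv2.projectPoints(obj,rv,tv,np.array(c['mtx']),None)
print('resid',np.abs(pr[:,0]-uv).max(1).round(1))
print('scale',pw.round(4),'R',Mw.round(3))
print('yaw',np.degrees(np.arctan2(Mw[1,0],Mw[0,0])),'slope',np.degrees(np.arccos(Mw[2,2])))
print('grip',(pw+.031*Mw[:,2]).round(4))
d=np.load('pics/w6.npy')
for n,(u,v) in [('platepts',(300,180)),('plate',(300,380)),('plate',(520,390)),('plate',(510,200)),('knobtop',(405,320)),('knobtop',(405,285))]:
    q=atdepth(c,u/s,v/s,d[int(v/s),int(u/s)]); print(n,q.round(4), 'plate frame',(Mw.T@(q-pw)*1000).round(1))
E
python3 dial.py; python3 -c "
from h import *
import numpy as np
p=np.load('gauge.npy');a=-4.6/57.3
print(p)"
```

```text
resid [1.  0.3 0.2 0.6 0.6 1.1 0.2 0.4 0.2 0.6 0.5]
scale [0.6405 0.1206 0.059 ] R [[ 0.863  0.07  -0.5  ]
 [-0.064  0.998  0.029]
 [ 0.501  0.007  0.866]]
yaw -4.248892398652629 slope 30.044416724125607
grip [0.625  0.1215 0.0858]
platepts [0.5821 0.0666 0.0296] plate frame [-61.7 -58.2   2.2]
plate [0.5545 0.0973 0.1857] plate frame [ -9.3 -28.3 152. ]
plate [0.556  0.1601 0.1916] plate frame [ -9.1  34.5 158.2]
plate [0.6002 0.1826 0.0366] plate frame [-50.   58.9   2.5]
knobtop [0.6189 0.1223 0.1057] plate frame [ 4.6  0.6 51.3]
knobtop [0.6036 0.1236 0.0967] plate frame [-13.2   0.7  51.1]
[ 0.5657926   0.00250151 -0.08590849  0.00069601]
```

```bash
python3 -c "
from h import *
g=np.array([.6240,.1216,.0875]); 
go(g+.011*axis(),dialrot())"
```

```text
t 7.58 shift [-0.103 -0.029  4.816] rot [-0.0012 -0.0009 -0.0031] rows 2.9
```

Request:
arm_command(
  motion=[
    {"dx": -0.1, "dy": -0.03, "dz": 1.2, "wx": 0, "wy": 0, "wz": 0, "gripper": 0.5},
    {"dx": -0.1, "dy": -0.03, "dz": 2.5, "wx": 0, "wy": 0, "wz": 0, "gripper": 0.5},
    {"dx": -0.1, "dy": -0.03, "dz": 3.6, "wx": 0, "wy": 0, "wz": 0, "gripper": 0.5},
    {"dx": -0.1, "dy": -0.03, "dz": 4.4, "wx": 0, "wy": 0, "wz": 0, "gripper": 0.5},
    {"dx": -0.1, "dy": -0.03, "dz": 4.8, "wx": 0, "wy": 0, "wz": 0, "gripper": 0.5},
    {"dx": -0.1, "dy": -0.03, "dz": 4.8, "wx": 0, "wy": 0, "wz": 0, "gripper": 0.5},
    {"dx": -0.1, "dy": -0.03, "dz": 4.8, "wx": 0, "wy": 0, "wz": 0, "gripper": 0.5},
  ],
)

```text
t: 8.17
eef_pos: [0.6184, 0.1214, 0.0979]
tcp_rot: [180.0, 29.9, 175.1]
wrist_force: [0.7, 0.3, 0.0]
width: 0.0427
```

```bash
python3 -c "
from h import *
g=np.array([.6240,.1216,.0875]); 
go(g+.011*axis(),dialrot());p,d=snap('wrist','w7');print(env.observe()['wrist_force'])"
```

```text
t 8.17 shift [0.015 0.025 0.033] rot [-0.0019 -0.001  -0.0047] rows 0.0
[0.55429326 0.0325098  0.4278913 ]
```

View pics/w7.png

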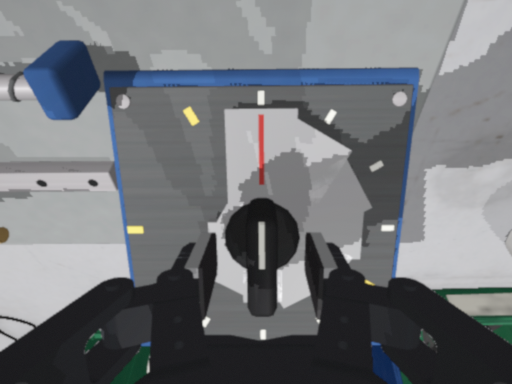

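```bash
python3 -c "
from h import *
d=np.load('pics/w7.npy')
c=cal('wrist');a=axis();g=np.array([.6240,.1216,.0875])
for u,v in [(236,235),(290,235),(240,215),(285,215),(262,240),(250,270),(275,270),(215,300),(262,150)]:
    q=atdepth(c,u,v,d[v,u]); print(u,v,q.round(4),'above grip mm',((q-g)@a*1000).round(1))
"
```

```text
236 235 [0.6273 0.1088 0.0736] above grip mm -14.2
290 235 [0.6295 0.1358 0.0738] above grip mm -14.0
240 215 [0.6189 0.1117 0.0679] above grip mm -14.8
285 215 [0.6206 0.1339 0.068 ] above grip mm -14.7
262 240 [0.6015 0.124  0.0961] above grip mm 18.8
250 270 [0.6144 0.118  0.1015] above grip mm 16.8
275 270 [0.6147 0.1282 0.1018] above grip mm 17.3
215 300 [0.6756 0.0901 0.0841] above grip mm -29.9
262 150 [0.5956 0.1246 0.0471] above grip mm -20.7
```

Request:
arm_command(
  motion=[
    {"dx": 0.02, "dy": 0.02, "dz": -0.1, "wx": 0, "wy": 0, "wz": 0, "gripper": 0.3},
    {"dx": 0.02, "dy": 0.02, "dz": -0.1, "wx": 0, "wy": 0, "wz": 0, "gripper": 0.1},
    {"dx": 0.02, "dy": 0.02, "dz": -0.1, "wx": 0, "wy": 0, "wz": 0, "gripper": 0},
    {"dx": 0.02, "dy": 0.02, "dz": -0.1, "wx": 0, "wy": 0, "wz": 0, "gripper": 0},
    {"dx": 0.02, "dy": 0.02, "dz": -0.1, "wx": 0, "wy": 0, "wz": 0, "gripper": 0},
    {"dx": 0.02, "dy": 0.02, "dz": -0.1, "wx": 0, "wy": 0, "wz": 0, "gripper": 0},
  ],
)

```text
t: 8.72
eef_pos: [0.617, 0.1222, 0.1026]
tcp_rot: [179.9, 30.1, 175.1]
wrist_force: [-13.1, -5.0, 15.7]
width: 0.0118
```

```bash
python3 -c "
from h import *
o=env.observe();print(o['wrist_force'],o['wrist_torque'],o['width'],o['qpos'])
g=np.array([.6240,.1216,.0875]); 
M0=R.from_euler('xyz',o['tcp_rot'],degrees=True).as_matrix()
print('force tool',M0.T@o['wrist_force'])
go(g+.013*axis(),dialrot())"
```

```text
[-13.13481855  -4.99998519  15.72294015] [-0.78479228  0.85600048 -0.50634251] 0.01182964057238898 [  7.01179906   6.64667727 108.02848421 -10.01940028  36.13350281
 -71.5545993 ]
force tool [  3.0557616   -6.08174177 -19.96018275]
t 8.72 shift [ 0.057 -0.002  0.142] rot [-0.0016  0.0024 -0.0043] rows 0.1
```

Request:
arm_command(
  motion=[
    {"dx": 0, "dy": 0, "dz": -0.05, "wx": 0, "wy": 0, "wz": 0, "gripper": 0.3},
    {"dx": 0, "dy": 0, "dz": -0.15, "wx": 0, "wy": 0, "wz": 0, "gripper": 0.3},
    {"dx": 0, "dy": 0, "dz": -0.15, "wx": 0, "wy": 0, "wz": 0, "gripper": 0.1},
    {"dx": 0, "dy": 0, "dz": -0.15, "wx": 0, "wy": 0, "wz": 0, "gripper": 0},
    {"dx": 0, "dy": 0, "dz": -0.15, "wx": 0, "wy": 0, "wz": 0, "gripper": 0},
    {"dx": 0, "dy": 0, "dz": -0.15, "wx": 0, "wy": 0, "wz": 0, "gripper": 0},
    {"dx": 0, "dy": 0, "dz": -0.15, "wx": 0, "wy": 0, "wz": 0, "gripper": 0},
  ],
)

```text
t: 9.3
eef_pos: [0.6152, 0.1223, 0.1069]
tcp_rot: [180.0, 30.2, 175.1]
wrist_force: [-12.4, -3.4, 16.5]
width: 0.0117
```

```bash
cat >> h.py <<'E'
def st(h=.016,phi=0,g=(.6240,.1216,.0875)):
    o=env.observe(); M0=R.from_euler('xyz',o['tcp_rot'],degrees=True).as_matrix()
    print('F tool',(M0.T@o['wrist_force']).round(1),'T tool',(M0.T@o['wrist_torque']).round(2),'w',round(o['width'],4),'q',o['qpos'].round(1))
    go(np.array(g)+h*axis(),dialrot(phi))
E
python3 -c "
from h import *
st()"
```

```text
F tool [  2.1  -4.4 -20.4] T tool [ 0.69  0.76 -0.05] w 0.0117 q [  7.1   6.1 108.1 -10.   36.6 -71.6]
t 9.3 shift [ 0.081 -0.001  0.208] rot [-0.0016  0.0035 -0.0042] rows 0.1
```

Request:
arm_command(
  motion=[
    {"dx": 0, "dy": 0, "dz": 0, "wx": 0, "wy": 0, "wz": 0.1, "gripper": 0},
    {"dx": 0, "dy": 0, "dz": 0, "wx": 0, "wy": 0, "wz": 0.2, "gripper": 0},
    {"dx": 0, "dy": 0, "dz": 0, "wx": 0, "wy": 0, "wz": 0.3, "gripper": 0},
    {"dx": 0, "dy": 0, "dz": 0, "wx": 0, "wy": 0, "wz": 0.4, "gripper": 0},
    {"dx": 0, "dy": 0, "dz": 0, "wx": 0, "wy": 0, "wz": 0.5, "gripper": 0},
    {"dx": 0, "dy": 0, "dz": 0, "wx": 0, "wy": 0, "wz": 0.5, "gripper": 0},
  ],
)

```text
t: 9.8
eef_pos: [0.6146, 0.1209, 0.1067]
tcp_rot: [164.4, 26.1, 142.4]
wrist_force: [-10.5, -18.0, 8.2]
width: 0.0115
```

```bash
python3 -c "
from h import *
st(.021,30);snap('wrist','w8')"
```

```text
F tool [ -6.  -18.3 -11.6] T tool [ 3.24 -0.82 -0.02] w 0.0115 q [  7.    6.1 108.1 -10.1  36.7 -42.5]
t 9.8 shift [0.083 0.022 0.011] rot [-0.0027  0.0038  0.0128] rows 0.1
```

View pics/w8.png

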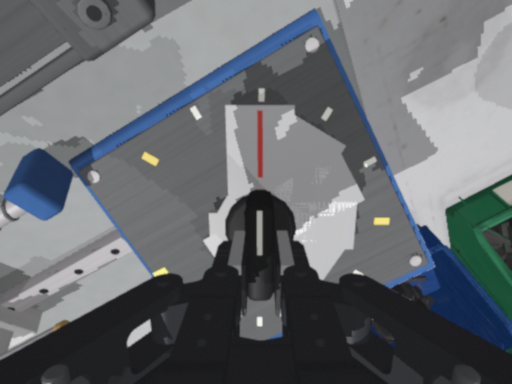

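Request:
arm_command(
  motion=[
    {"dx": 0, "dy": -0.04, "dz": 0, "wx": 0, "wy": 0, "wz": 0.013, "gripper": 0.2},
    {"dx": 0.08, "dy": 0, "dz": 0, "wx": 0, "wy": 0, "wz": 0.013, "gripper": 0.3},
    {"dx": 0.08, "dy": 0, "dz": 0, "wx": 0, "wy": 0, "wz": 0.013, "gripper": 0.3},
    {"dx": 0.08, "dy": 0, "dz": 0, "wx": 0, "wy": 0, "wz": 0.013, "gripper": 0.1},
    {"dx": 0.08, "dy": 0, "dz": 0, "wx": 0, "wy": 0, "wz": 0.013, "gripper": 0},
    {"dx": 0.08, "dy": 0, "dz": 0, "wx": 0, "wy": 0, "wz": 0.013, "gripper": 0},
    {"dx": 0.08, "dy": 0, "dz": 0, "wx": 0, "wy": 0, "wz": 0.013, "gripper": 0},
    {"dx": 0.08, "dy": 0, "dz": 0, "wx": 0, "wy": 0, "wz": 0.013, "gripper": 0},
  ],
)

```text
t: 10.52
eef_pos: [0.6128, 0.1219, 0.1059]
tcp_rot: [164.2, 25.9, 142.0]
wrist_force: [-10.4, -3.8, 7.8]
width: 0.011
```

```bash
python3 -c "
from h import *
st(.021,30)"
```

```text
F tool [  1.8  -6.4 -11.8] T tool [ 1.11  0.42 -0.03] w 0.011 q [  7.1   6.  108.3 -10.3  36.6 -41.8]
t 10.52 shift [-0.005  0.031  0.019] rot [-0.0033  0.0034  0.0053] rows 0.1
```

Now turn on in steps, watching the force.

Request:
arm_command(
  motion=[
    {"dx": 0, "dy": 0, "dz": 0, "wx": 0, "wy": 0, "wz": 0.11, "gripper": 0},
    {"dx": 0, "dy": 0, "dz": 0, "wx": 0, "wy": 0, "wz": 0.22, "gripper": 0},
    {"dx": 0, "dy": 0, "dz": 0, "wx": 0, "wy": 0, "wz": 0.33, "gripper": 0},
    {"dx": 0, "dy": 0, "dz": 0, "wx": 0, "wy": 0, "wz": 0.44, "gripper": 0},
    {"dx": 0, "dy": 0, "dz": 0, "wx": 0, "wy": 0, "wz": 0.55, "gripper": 0},
    {"dx": 0, "dy": 0, "dz": 0, "wx": 0, "wy": 0, "wz": 0.66, "gripper": 0},
    {"dx": 0, "dy": 0, "dz": 0, "wx": 0, "wy": 0, "wz": 0.77, "gripper": 0},
    {"dx": 0, "dy": 0, "dz": 0, "wx": 0, "wy": 0, "wz": 0.88, "gripper": 0},
    {"dx": 0, "dy": 0, "dz": 0, "wx": 0, "wy": 0, "wz": 0.99, "gripper": 0},
    {"dx": 0, "dy": 0, "dz": 0, "wx": 0, "wy": 0, "wz": 1.05, "gripper": 0},
    {"dx": 0, "dy": 0, "dz": 0, "wx": 0, "wy": 0, "wz": 1.05, "gripper": 0},
  ],
)

```text
t: 11.43
eef_pos: [0.6118, 0.1213, 0.1053]
tcp_rot: [150.1, 0.3, 85.2]
wrist_force: [-15.0, -10.4, 7.7]
width: 0.0114
```

```bash
python3 -c "
from h import *
st(.021,90)"
```

```text
F tool [-11.6  -8.4 -13.6] T tool [ 1.69 -1.97  0.05] w 0.0114 q [  7.1   6.  108.4 -10.3  36.8  18.6]
t 11.43 shift [0.052 0.067 0.018] rot [-0.0013  0.0061 -0.0013] rows 0.1
```

Request:
arm_command(
  motion=[
    {"dx": -0.02, "dy": -0.02, "dz": 0, "wx": 0, "wy": 0, "wz": 0.11, "gripper": 0},
    {"dx": -0.02, "dy": -0.02, "dz": 0, "wx": 0, "wy": 0, "wz": 0.22, "gripper": 0},
    {"dx": -0.02, "dy": -0.02, "dz": 0, "wx": 0, "wy": 0, "wz": 0.33, "gripper": 0},
    {"dx": -0.02, "dy": -0.02, "dz": 0, "wx": 0, "wy": 0, "wz": 0.44, "gripper": 0},
    {"dx": -0.02, "dy": -0.02, "dz": 0, "wx": 0, "wy": 0, "wz": 0.55, "gripper": 0},
    {"dx": -0.02, "dy": -0.02, "dz": 0, "wx": 0, "wy": 0, "wz": 0.66, "gripper": 0},
    {"dx": -0.02, "dy": -0.02, "dz": 0, "wx": 0, "wy": 0, "wz": 0.77, "gripper": 0},
    {"dx": -0.02, "dy": -0.02, "dz": 0, "wx": 0, "wy": 0, "wz": 0.88, "gripper": 0},
    {"dx": -0.02, "dy": -0.02, "dz": 0, "wx": 0, "wy": 0, "wz": 0.99, "gripper": 0},
    {"dx": -0.02, "dy": -0.02, "dz": 0, "wx": 0, "wy": 0, "wz": 1.05, "gripper": 0},
    {"dx": -0.02, "dy": -0.02, "dz": 0, "wx": 0, "wy": 0, "wz": 1.05, "gripper": 0},
  ],
)

```text
t: 12.35
eef_pos: [0.6105, 0.1217, 0.1046]
tcp_rot: [164.0, -25.5, 28.5]
wrist_force: [-9.6, 6.7, 2.3]
width: 0.0115
```

```bash
python3 -c "
from h import *
st(.021,150)"
```

```text
F tool [-3.7 -8.9 -7.1] T tool [ 1.74 -0.72 -0.06] w 0.0115 q [  7.1   5.9 108.5 -10.2  36.8  78.9]
t 12.35 shift [0.127 0.027 0.019] rot [ 0.0031  0.005  -0.0081] rows 0.1
```

Request:
arm_command(
  motion=[
    {"dx": 0, "dy": -0.02, "dz": 0, "wx": 0, "wy": 0, "wz": 0.1, "gripper": 0},
    {"dx": 0, "dy": -0.02, "dz": 0, "wx": 0, "wy": 0, "wz": 0.2, "gripper": 0},
    {"dx": 0, "dy": -0.02, "dz": 0, "wx": 0, "wy": 0, "wz": 0.3, "gripper": 0},
    {"dx": 0, "dy": -0.02, "dz": 0, "wx": 0, "wy": 0, "wz": 0.4, "gripper": 0},
    {"dx": 0, "dy": -0.02, "dz": 0, "wx": 0, "wy": 0, "wz": 0.5, "gripper": 0},
    {"dx": 0, "dy": -0.02, "dz": 0, "wx": 0, "wy": 0, "wz": 0.52, "gripper": 0},
    {"dx": 0, "dy": -0.02, "dz": 0, "wx": 0, "wy": 0, "wz": 0.52, "gripper": 0},
  ],
)

```text
t: 12.93
eef_pos: [0.6103, 0.1226, 0.1044]
tcp_rot: [179.8, -29.8, -4.8]
wrist_force: [-3.1, 3.0, 0.6]
width: 0.0114
```

```bash
python3 -c "
from h import *
st(.021,180);snap('wrist','w9')"
```

```text
F tool [-2.5 -2.8 -2.2] T tool [ 0.78 -0.58 -0.04] w 0.0114 q [  7.2   5.9 108.5 -10.2  36.8 108.7]
t 12.93 shift [ 0.138 -0.006  0.021] rot [ 0.0047  0.0029 -0.0031] rows 0.1
```

View pics/w9.png

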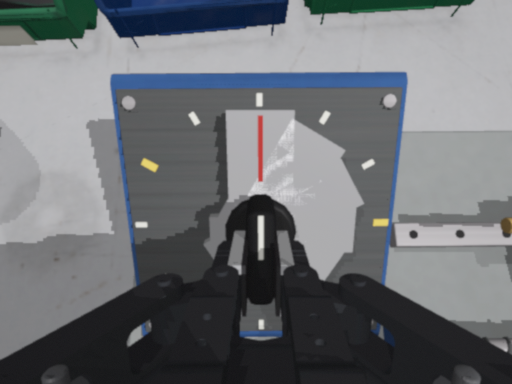

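Request:
arm_command(
  motion=[
    {"dx": 0, "dy": 0, "dz": 0, "wx": 0, "wy": 0, "wz": 0, "gripper": 0.2},
    {"dx": 0, "dy": 0, "dz": 0, "wx": 0, "wy": 0, "wz": 0, "gripper": 0.4},
    {"dx": 0, "dy": 0, "dz": 0, "wx": 0, "wy": 0, "wz": 0, "gripper": 0.5},
    {"dx": 0, "dy": 0, "dz": -0.5, "wx": 0, "wy": 0, "wz": 0, "gripper": 0.5},
    {"dx": 0, "dy": 0, "dz": -1.5, "wx": 0, "wy": 0, "wz": 0, "gripper": 0.5},
    {"dx": 0, "dy": 0, "dz": -3, "wx": 0, "wy": 0, "wz": 0, "gripper": 0.5},
    {"dx": 0, "dy": 0, "dz": -4.5, "wx": 0, "wy": 0, "wz": 0, "gripper": 0.5},
    {"dx": 0, "dy": 0, "dz": -5.5, "wx": 0, "wy": 0, "wz": 0, "gripper": 0.5},
    {"dx": 0, "dy": 0, "dz": -5.5, "wx": 0, "wy": 0, "wz": 0, "gripper": 0.5},
  ],
)

```text
t: 13.73
eef_pos: [0.5421, 0.1291, 0.2296]
tcp_rot: [179.9, -30.3, -4.7]
wrist_force: [0.3, -0.1, 0.9]
width: 0.0425
```

```bash
python3 -c "
from h import *
st(.021,180);p,d=snap('wrist','w10')
import pickle;pickle.dump(cal('wrist'),open('pics/w10.pkl','wb'))
cv2.imwrite('pics/w10b.png',cv2.resize(p[:,:,::-1],(800,600),interpolation=cv2.INTER_CUBIC))"
```

```text
F tool [ 0.7  0.1 -0.6] T tool [-0.06 -0.21 -0.02] w 0.0425 q [  9.3  -9.  107.4  -9.   52.4 107.7]
t 13.73 shift [-0.018  0.019  5.726] rot [ 0.003  -0.0045 -0.0009] rows 3.4
```

View pics/w10b.png

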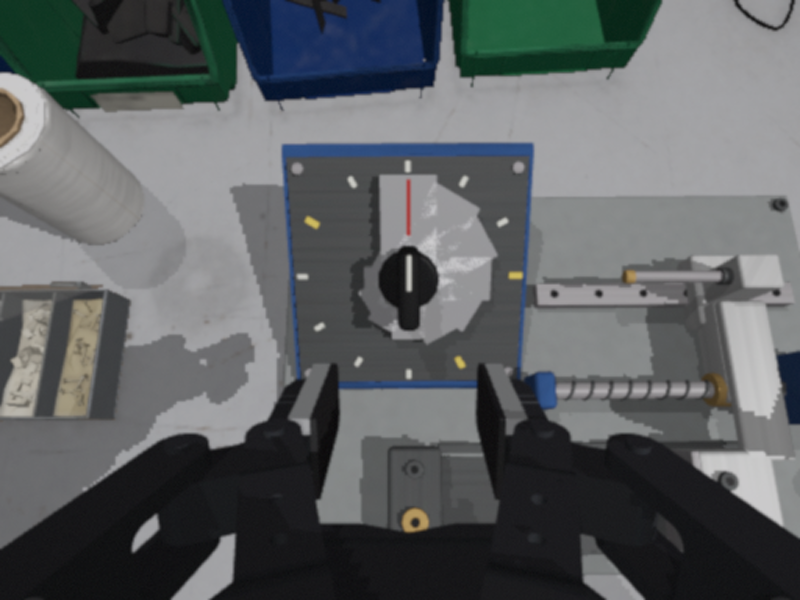

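The dial points straight up at mark 7 (red line at (408,205), mark at (408,167)) with the fence still backed off. Next is the crank.

Run:
```python
from h import *
import pickle
c=pickle.load(open('pics/w1.pkl','rb')); s=1.5625;d=np.load('pics/w1.npy')
for u,v in [(450,310),(520,305),(590,310),(600,290),(500,345),(500,350),(455,370),(455,360),(485,270)]:
    print(u,v,atdepth(c,u/s,v/s,d[int(v/s),int(u/s)]).round(4))
go([.53,-.19,.25],down(85))
```

```text
450 310 [ 0.5157 -0.0813  0.0572]
520 305 [ 0.5717 -0.0878  0.0573]
590 310 [ 0.6198 -0.095   0.0785]
600 290 [ 0.6421 -0.0933  0.0395]
500 345 [ 0.5515 -0.1202  0.0534]
500 350 [ 0.5492 -0.1188  0.0674]
455 370 [ 0.51   -0.1074  0.1163]
455 360 [ 0.5117 -0.1104  0.0914]
485 270 [ 0.55   -0.0573  0.0431]
t 13.78 shift [ 0.931 12.756 -0.489] rot [ 0.4129 -0.4107 -1.526 ] rows 13.1
```

Request:
arm_command(
  motion=[
    {"dx": 0.1, "dy": 1, "dz": 0, "wx": 0.034, "wy": -0.034, "wz": -0.125, "gripper": 0.5},
    {"dx": 0.2, "dy": 2, "dz": 0, "wx": 0.068, "wy": -0.068, "wz": -0.25, "gripper": 0.5},
    {"dx": 0.3, "dy": 3, "dz": -0.1, "wx": 0.1, "wy": -0.1, "wz": -0.375, "gripper": 0.5},
    {"dx": 0.4, "dy": 4, "dz": -0.2, "wx": 0.135, "wy": -0.135, "wz": -0.5, "gripper": 0.5},
    {"dx": 0.5, "dy": 5, "dz": -0.2, "wx": 0.17, "wy": -0.17, "wz": -0.625, "gripper": 0.5},
    {"dx": 0.6, "dy": 6, "dz": -0.2, "wx": 0.2, "wy": -0.2, "wz": -0.75, "gripper": 0.5},
    {"dx": 0.7, "dy": 7, "dz": -0.3, "wx": 0.24, "wy": -0.24, "wz": -0.875, "gripper": 0.5},
    {"dx": 0.7, "dy": 8, "dz": -0.3, "wx": 0.27, "wy": -0.27, "wz": -1.0, "gripper": 0.5},
    {"dx": 0.8, "dy": 9.2, "dz": -0.4, "wx": 0.305, "wy": -0.305, "wz": -1.125, "gripper": 0.5},
    {"dx": 0.9, "dy": 10.4, "dz": -0.4, "wx": 0.34, "wy": -0.34, "wz": -1.25, "gripper": 0.5},
    {"dx": 0.9, "dy": 11.6, "dz": -0.5, "wx": 0.37, "wy": -0.37, "wz": -1.375, "gripper": 0.5},
    {"dx": 0.93, "dy": 12.7, "dz": -0.5, "wx": 0.41, "wy": -0.41, "wz": -1.5, "gripper": 0.5},
  ],
)

```text
t: 14.78
eef_pos: [0.5296, -0.1911, 0.2489]
tcp_rot: [176.1, -5.6, 66.5]
wrist_force: [0.1, -0.2, 0.6]
width: 0.0429
```

```bash
python3 -c "
from h import *
go([.53,-.19,.25],down(85))"
```

```text
t 14.78 shift [ 0.05   0.001 -0.039] rot [ 0.0836 -0.0863 -0.3263] rows 2.8
```

Request:
arm_command(
  motion=[
    {"dx": 0, "dy": 0, "dz": 0, "wx": 0.04, "wy": -0.04, "wz": -0.12, "gripper": 0.55},
    {"dx": 0, "dy": 0, "dz": 0, "wx": 0.07, "wy": -0.07, "wz": -0.24, "gripper": 0.55},
    {"dx": 0, "dy": 0, "dz": 0, "wx": 0.084, "wy": -0.086, "wz": -0.326, "gripper": 0.55},
    {"dx": 0, "dy": 0, "dz": 0, "wx": 0.084, "wy": -0.086, "wz": -0.326, "gripper": 0.55},
    {"dx": 0, "dy": 0, "dz": 0, "wx": 0.084, "wy": -0.086, "wz": -0.326, "gripper": 0.55},
  ],
)

```text
t: 15.2
eef_pos: [0.5298, -0.191, 0.2476]
tcp_rot: [-179.9, -0.1, 84.8]
wrist_force: [-0.6, 0.3, 0.0]
width: 0.0468
```

```bash
python3 -c "
from h import *
o=env.observe();print(o['eef_pos'],o['tcp_rot'])
import pickle;pickle.dump(cal('wrist'),open('pics/w11.pkl','wb'))
p,d=snap('wrist','w11')
cv2.imwrite('pics/w11b.png',cv2.resize(p[:,:,::-1],(800,600),interpolation=cv2.INTER_CUBIC))"
```

```text
[ 0.52981519 -0.19102762  0.24756204] [-1.79923379e+02 -9.02110561e-02  8.48399233e+01]
```

View pics/w11b.png

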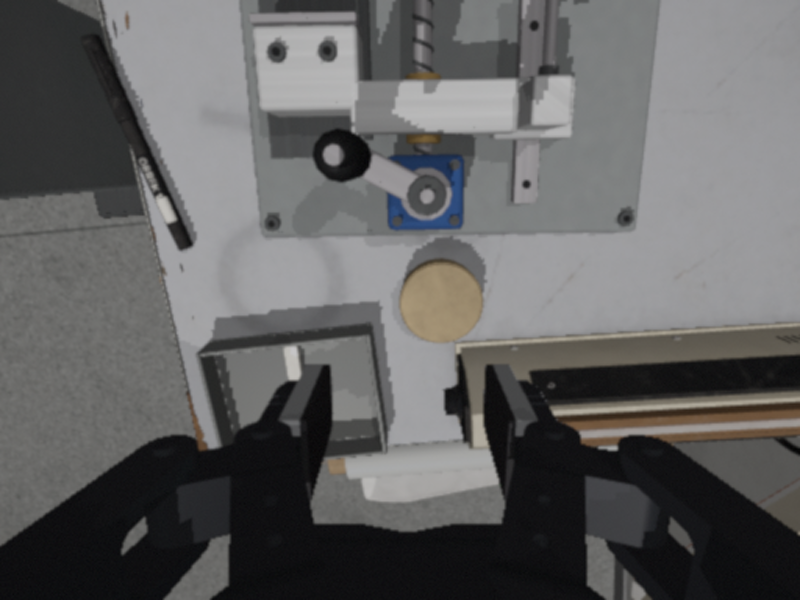

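Run:
```python
from h import *
import pickle
c=pickle.load(open('pics/w11.pkl','rb')); s=1.5625;d=np.load('pics/w11.npy')
def D(u,v): return atdepth(c,u/s,v/s,d[int(v/s),int(u/s)])
for n,u,v in [('grip',336,154),('grip',350,140),('grip',345,175),('hub',427,195),('hub2',440,200),('arm',385,172),('bridge',450,105),('post',552,100)]: print(n,u,v,D(u,v).round(4))
for n,u,v,z in [('cornerR',262,235,.014),('cornerRear',634,232,.014),('tin',441,301,.023)]: print(n,atz(c,u/s,v/s,z).round(4))
zg=D(336,154)[2]; zh=D(427,195)[2]
# grip outline centre (black circle+taper)
for u,v in [(336,154),(338,153),(341,156)]: print('griptop',atz(c,u/s,v/s,zg).round(4))
h=atz(c,427/s,195/s,zh); print('axis',h.round(4))
```

```text
grip 336 154 [ 0.5088 -0.117   0.1621]
grip 350 140 [ 0.5145 -0.1119  0.1573]
grip 345 175 [ 0.5106 -0.1255  0.1561]
hub 427 195 [ 0.546  -0.1405  0.0975]
hub2 440 200 [ 0.5529 -0.144   0.094 ]
arm 385 172 [ 0.5245 -0.1266  0.0929]
bridge 450 105 [ 0.5648 -0.0926  0.0583]
post 552 100 [ 0.619  -0.097   0.0777]
cornerR [ 0.4284 -0.1633  0.014 ]
cornerRear [ 0.6944 -0.1851  0.014 ]
tin [ 0.5526 -0.2214  0.023 ]
griptop [ 0.5088 -0.117   0.1621]
griptop [ 0.5097 -0.1167  0.1621]
griptop [ 0.5107 -0.1179  0.1621]
axis [ 0.546  -0.1405  0.0975]
```

```bash
python3 -c "
from h import *
go([.5095,-.117,.19],down(85))
go([.5095,-.117,.134],down(85))"
```

```text
t 15.25 shift [ 2.874 -1.07   2.322] rot [-0.0008 -0.0015 -0.0037] rows 2.3
t 15.25 shift [ 2.871 -1.068  4.562] rot [-0.0008 -0.0015 -0.0037] rows 3.3
```

Request:
arm_command(
  motion=[
    {"dx": 1.4, "dy": -0.5, "dz": 0, "wx": 0, "wy": 0, "wz": 0, "gripper": 0.55},
    {"dx": 2.6, "dy": -1, "dz": 0.2, "wx": 0, "wy": 0, "wz": 0, "gripper": 0.55},
    {"dx": 2.87, "dy": -1.07, "dz": 0.6, "wx": 0, "wy": 0, "wz": 0, "gripper": 0.55},
    {"dx": 2.87, "dy": -1.07, "dz": 1.2, "wx": 0, "wy": 0, "wz": 0, "gripper": 0.55},
    {"dx": 2.87, "dy": -1.07, "dz": 1.2, "wx": 0, "wy": 0, "wz": 0, "gripper": 0.55},
  ],
)

```text
t: 15.67
eef_pos: [0.5086, -0.1165, 0.2157]
tcp_rot: [-179.8, -0.2, 84.7]
wrist_force: [-0.4, -0.6, -1.5]
width: 0.0469
```

```bash
python3 -c "
from h import *
go([.5095,-.117,.134],down(85))
p,d=snap('wrist','w12')"
```

```text
t 15.67 shift [-0.027  0.049  3.268] rot [-0.003  -0.0028 -0.0055] rows 2.0
```

View pics/w12.png

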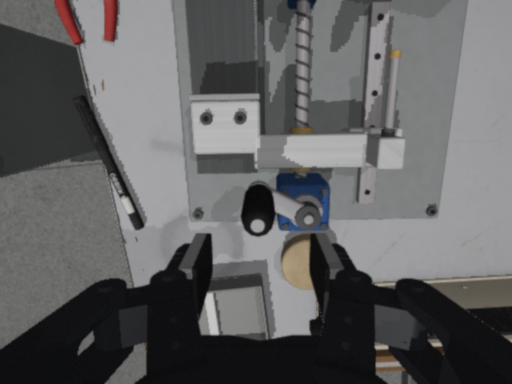

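```bash
python3 -c "
from h import *
o=env.observe();e=o['eef_pos'];c=cal('wrist')
print(e,proj(c,[e[0],e[1],.162]))
d=np.load('pics/w12.npy')
print(atz(c,257.5,227,.162), atdepth(c,257,227,d[227,257]), atdepth(c,308,216,d[216,308]))"
```

```text
[ 0.50895212 -0.11702276  0.21701471] [259.0106453 223.8312789]
[ 0.50786604 -0.11894737  0.162     ] [ 0.50763594 -0.1184006   0.16331073] [ 0.54597525 -0.13832612  0.09878701]
```

Request:
arm_command(
  motion=[
    {"dx": -0.03, "dy": 0, "dz": 0.9, "wx": 0, "wy": 0, "wz": 0, "gripper": 0.55},
    {"dx": -0.03, "dy": 0, "dz": 1.8, "wx": 0, "wy": 0, "wz": 0, "gripper": 0.55},
    {"dx": -0.03, "dy": 0, "dz": 2.6, "wx": 0, "wy": 0, "wz": 0, "gripper": 0.55},
    {"dx": -0.03, "dy": 0, "dz": 3.2, "wx": 0, "wy": 0, "wz": 0, "gripper": 0.55},
    {"dx": -0.03, "dy": 0, "dz": 3.2, "wx": 0, "wy": 0, "wz": 0, "gripper": 0.55},
    {"dx": -0.03, "dy": 0, "dz": 3.2, "wx": 0, "wy": 0, "wz": 0, "gripper": 0.3},
    {"dx": -0.03, "dy": 0, "dz": 3.2, "wx": 0, "wy": 0, "wz": 0, "gripper": 0.1},
    {"dx": -0.03, "dy": 0, "dz": 3.2, "wx": 0, "wy": 0, "wz": 0, "gripper": 0.1},
    {"dx": -0.03, "dy": 0, "dz": 3.2, "wx": 0, "wy": 0, "wz": 0, "gripper": 0.1},
  ],
)

```text
t: 16.47
eef_pos: [0.5093, -0.1179, 0.1385]
tcp_rot: [-180.0, -0.1, 84.7]
wrist_force: [-1.9, -0.1, 7.8]
width: 0.0211
```

```bash
cat > crank.py <<'E'
from h import *
import sys
def rows(C,phi0,phis,z):
    """world angle phi from -x towards +y, C centre of TCP circle"""
    o=env.observe(); M0=R.from_euler('xyz',o['tcp_rot'],degrees=True).as_matrix()
    print('t',round(o['t'],2),'pos',o['eef_pos'].round(4),'F',o['wrist_force'].round(1),'w',o['width'].round(4))
    e=o['eef_pos'];r=e[:2]-C; print('now angle',np.degrees(np.arctan2(r[1],-r[0])).round(1),'radius',(np.linalg.norm(r)*1000).round(1))
    for p in phis:
        T=np.array([C[0]-.045*np.cos(p),C[1]+.045*np.sin(p),z]); print(round(np.degrees(p)),(M0.T@(T-e)/.025).round(2))
E
python3 - <<'E'
from crank import *
o=env.observe(); print(o['eef_pos'],o['wrist_force'],o['wrist_torque'],o['width'])
p0=np.radians(30.2); e=o['eef_pos']
C=e[:2]-.045*np.array([-np.cos(p0),np.sin(p0)]);print('C',C)
rows(C,p0,p0+np.arange(1,11)*.15,e[2])
E
```

```text
[ 0.50927996 -0.11787806  0.13848712] [-1.92316756 -0.10260291  7.7684879 ] [ 0.12867843  0.34005772 -0.0194322 ] 0.021129089073034516
C [ 0.54817233 -0.14051396]Traceback (most recent call last):
  File "<stdin>", line 5, in <module>
  File "crank.py", line 6, in rows
    print('t',round(o['t'],2),'pos',o['eef_pos'].round(4),'F',o['wrist_force'].round(1),'w',o['width'].round(4))
                                                                                            ^^^^^^^^^^^^^^^^
AttributeError: 'float' object has no attribute 'round'
```

```bash
sed -i "s/o\['width'\].round(4)/round(o['width'],4)/" crank.py
python3 - <<'E'
from crank import *
C=np.array([.54817,-.14051]);p0=np.radians(30.2)
rows(C,p0,p0+np.arange(1,11)*.15,.1385)
E
```

```text
t 16.47 pos [ 0.5093 -0.1179  0.1385] F [-1.9 -0.1  7.8] w 0.0211
now angle 30.2 radius 45.0
39 [ 0.24  0.13 -0.  ]
47 [0.45 0.3  0.  ]
56 [0.64 0.49 0.  ]
65 [0.79 0.71 0.  ]
73 [0.91 0.95 0.  ]
82 [0.99 1.21 0.  ]
90 [1.04 1.48 0.  ]
99 [1.04 1.75 0.  ]
108 [1.   2.01 0.  ]
116 [0.93 2.27 0.  ]
```

Request:
arm_command(
  motion=[
    {"dx": 0.12, "dy": 0.06, "dz": 0, "wx": 0, "wy": 0, "wz": 0, "gripper": 0.1},
    {"dx": 0.24, "dy": 0.13, "dz": 0, "wx": 0, "wy": 0, "wz": 0, "gripper": 0.1},
    {"dx": 0.35, "dy": 0.21, "dz": 0, "wx": 0, "wy": 0, "wz": 0, "gripper": 0.1},
    {"dx": 0.45, "dy": 0.3, "dz": 0, "wx": 0, "wy": 0, "wz": 0, "gripper": 0.1},
    {"dx": 0.55, "dy": 0.39, "dz": 0, "wx": 0, "wy": 0, "wz": 0, "gripper": 0.1},
    {"dx": 0.64, "dy": 0.49, "dz": 0, "wx": 0, "wy": 0, "wz": 0, "gripper": 0.1},
    {"dx": 0.79, "dy": 0.71, "dz": 0, "wx": 0, "wy": 0, "wz": 0, "gripper": 0.1},
  ],
)

```text
t: 17.05
eef_pos: [0.5297, -0.1023, 0.1388]
tcp_rot: [179.8, 0.2, 84.6]
wrist_force: [8.8, -32.2, -17.8]
width: 0.0211
```

Run:
```python
from crank import *
C=np.array([.54817,-.14051]);p0=np.radians(65)
rows(C,p0,p0+np.arange(1,11)*.15,.1385)
```

```text
t 17.05 pos [ 0.5297 -0.1023  0.1388] F [  8.8 -32.2 -17.8] w 0.0211
now angle 64.2 radius 42.4
74 [0.22 0.21 0.01]
82 [0.3  0.47 0.01]
91 [0.34 0.73 0.01]
99 [0.34 1.   0.01]
108 [0.31 1.27 0.02]
117 [0.23 1.53 0.02]
125 [0.11 1.77 0.02]
134 [-0.04  1.99  0.02]
142 [-0.22  2.19  0.02]
151 [-0.43  2.36  0.02]
```

Run:
```python
from crank import *
C=np.array([.5460,-.1430]);p0=np.radians(68)
rows(C,p0,p0+np.arange(1,11)*.15,.1385)
```

```text
t 17.05 pos [ 0.5297 -0.1023  0.1388] F [  8.8 -32.2 -17.8] w 0.0211
now angle 68.2 radius 43.8
77 [0.14 0.22 0.01]
85 [0.21 0.48 0.01]
94 [0.24 0.75 0.01]
102 [0.23 1.02 0.01]
111 [0.17 1.28 0.02]
120 [0.08 1.54 0.02]
128 [-0.05  1.77  0.02]
137 [-0.21  1.99  0.02]
145 [-0.4   2.18  0.02]
154 [-0.62  2.34  0.02]
```

Request:
arm_command(
  motion=[
    {"dx": 0.05, "dy": 0.1, "dz": 0, "wx": 0, "wy": 0, "wz": 0, "gripper": 0.1},
    {"dx": 0.1, "dy": 0.22, "dz": 0, "wx": 0, "wy": 0, "wz": 0, "gripper": 0.1},
    {"dx": 0.16, "dy": 0.48, "dz": 0, "wx": 0, "wy": 0, "wz": 0, "gripper": 0.1},
    {"dx": 0.18, "dy": 0.75, "dz": 0, "wx": 0, "wy": 0, "wz": 0, "gripper": 0.1},
  ],
)

```text
t: 17.38
eef_pos: [0.5489, -0.1008, 0.1388]
tcp_rot: [179.9, 0.3, 84.6]
wrist_force: [-3.5, -16.8, -9.5]
width: 0.021
```

Run:
```python
from crank import *
C=np.array([.5460,-.1430]);p0=np.radians(94)
rows(C,p0,p0+np.arange(1,11)*.15,.1385)
```

```text
t 17.38 pos [ 0.5489 -0.1008  0.1388] F [ -3.5 -16.8  -9.5] w 0.021
now angle 93.9 radius 42.3
103 [0.1  0.27 0.01]
111 [0.04 0.53 0.01]
120 [-0.05  0.79  0.01]
128 [-0.18  1.02  0.01]
137 [-0.34  1.24  0.02]
146 [-0.54  1.43  0.02]
154 [-0.76  1.58  0.02]
163 [-1.    1.71  0.02]
171 [-1.25  1.79  0.02]
180 [-1.52  1.84  0.02]
```

```bash
cat >> crank.py <<'E'
from scipy.optimize import least_squares
def fitc(P):
    P=np.array(P); r=least_squares(lambda c:np.linalg.norm(P-c,axis=1)-.045,[.546,-.143]); print('C',r.x.round(4),'res mm',(r.fun*1000).round(2)); 
    for p in P: print(np.degrees(np.arctan2(p[1]-r.x[1],-(p[0]-r.x[0]))).round(1))
    return r.x
P=[(.5093,-.1179),(.5297,-.1023),(.5489,-.1008)]
E
python3 - <<'E'
from crank import *
C=fitc(P); p0=np.radians(96)
rows(C,p0,p0+np.arange(1,11)*.15,.1385)
E
```

```text
C [ 0.5447 -0.1453] res mm [-0.25  0.51 -0.33]
37.7
70.8
95.4
t 17.38 pos [ 0.5489 -0.1008  0.1388] F [ -3.5 -16.8  -9.5] w 0.021
now angle 95.4 radius 44.6
105 [-0.01  0.29  0.01]
113 [-0.07  0.55  0.01]
122 [-0.17  0.8   0.01]
130 [-0.31  1.03  0.01]
139 [-0.48  1.24  0.02]
148 [-0.68  1.42  0.02]
156 [-0.9   1.57  0.02]
165 [-1.15  1.69  0.02]
173 [-1.41  1.76  0.02]
182 [-1.68  1.8   0.02]
```

Request:
arm_command(
  motion=[
    {"dx": -0.01, "dy": 0.15, "dz": 0, "wx": 0, "wy": 0, "wz": 0, "gripper": 0.1},
    {"dx": -0.02, "dy": 0.29, "dz": 0, "wx": 0, "wy": 0, "wz": 0, "gripper": 0.1},
    {"dx": -0.07, "dy": 0.55, "dz": 0, "wx": 0, "wy": 0, "wz": 0, "gripper": 0.1},
    {"dx": -0.17, "dy": 0.8, "dz": 0, "wx": 0, "wy": 0, "wz": 0, "gripper": 0.1},
    {"dx": -0.31, "dy": 1.03, "dz": 0, "wx": 0, "wy": 0, "wz": 0, "gripper": 0.1},
    {"dx": -0.48, "dy": 1.24, "dz": 0, "wx": 0, "wy": 0, "wz": 0, "gripper": 0.1},
    {"dx": -0.68, "dy": 1.42, "dz": 0, "wx": 0, "wy": 0, "wz": 0, "gripper": 0.1},
  ],
)

```text
t: 17.97
eef_pos: [0.5821, -0.1215, 0.1387]
tcp_rot: [180.0, 0.4, 84.6]
wrist_force: [-9.9, -4.4, -3.0]
width: 0.0211
```

Run:
```python
from crank import *
C=np.array([.5447,-.1453]);p0=np.radians(148)
e=env.observe()['eef_pos'];C=fitc(P+[e[:2]])
rows(C,p0,p0+np.arange(1,12)*.15,.1385)
```

```text
C [ 0.5443 -0.1454] res mm [-0.47  0.55 -0.11 -0.21]
38.2
71.3
95.9
147.7
t 17.97 pos [ 0.5821 -0.1215  0.1387] F [-9.9 -4.4 -3. ] w 0.0211
now angle 147.7 radius 44.8
157 [-0.23  0.16  0.01]
165 [-0.47  0.27  0.01]
174 [-0.73  0.35  0.01]
182 [-1.    0.38  0.02]
191 [-1.27  0.38  0.02]
200 [-1.54  0.33  0.02]
208 [-1.79  0.24  0.02]
217 [-2.03  0.12  0.02]
225 [-2.25 -0.04  0.02]
234 [-2.45 -0.22  0.03]
243 [-2.61 -0.44  0.03]
```

Request:
arm_command(
  motion=[
    {"dx": -0.23, "dy": 0.16, "dz": 0, "wx": 0, "wy": 0, "wz": 0, "gripper": 0.1},
    {"dx": -0.47, "dy": 0.27, "dz": 0, "wx": 0, "wy": 0, "wz": 0, "gripper": 0.1},
    {"dx": -0.73, "dy": 0.35, "dz": 0, "wx": 0, "wy": 0, "wz": 0, "gripper": 0.1},
    {"dx": -1.0, "dy": 0.38, "dz": 0, "wx": 0, "wy": 0, "wz": 0, "gripper": 0.1},
    {"dx": -1.27, "dy": 0.38, "dz": 0, "wx": 0, "wy": 0, "wz": 0, "gripper": 0.1},
    {"dx": -1.54, "dy": 0.33, "dz": 0, "wx": 0, "wy": 0, "wz": 0, "gripper": 0.1},
    {"dx": -1.79, "dy": 0.24, "dz": 0, "wx": 0, "wy": 0, "wz": 0, "gripper": 0.1},
    {"dx": -2.03, "dy": 0.12, "dz": 0, "wx": 0, "wy": 0, "wz": 0, "gripper": 0.1},
    {"dx": -2.25, "dy": -0.04, "dz": 0, "wx": 0, "wy": 0, "wz": 0, "gripper": 0.1},
    {"dx": -2.45, "dy": -0.22, "dz": 0, "wx": 0, "wy": 0, "wz": 0, "gripper": 0.1},
  ],
)

```text
t: 18.8
eef_pos: [0.5705, -0.1826, 0.139]
tcp_rot: [180.0, 0.4, 84.6]
wrist_force: [0.7, 1.2, -8.9]
width: 0.021
```

```bash
sed -i 's/^P=\[.*/P=[(.5093,-.1179),(.5297,-.1023),(.5489,-.1008),(.5821,-.1215)]/' crank.py
python3 - <<'E'
from crank import *
p0=np.radians(234)
e=env.observe()['eef_pos'];C=fitc(P+[e[:2]])
rows(C,p0,p0+np.arange(1,13)*.15,.1385)
E
```

```text
C [ 0.5444 -0.1455] res mm [-0.34  0.67 -0.03 -0.27  0.31]
38.2
71.2
95.8
147.5
-125.1
t 18.8 pos [ 0.5705 -0.1826  0.139 ] F [ 0.7  1.2 -8.9] w 0.021
now angle -125.1 radius 45.3
243 [-0.14 -0.2   0.02]
251 [-0.26 -0.44  0.02]
260 [-0.36 -0.69  0.02]
268 [-0.41 -0.96  0.02]
277 [-0.42 -1.23  0.02]
286 [-0.4  -1.5   0.02]
294 [-0.33 -1.76  0.02]
303 [-0.22 -2.    0.02]
311 [-0.08 -2.23  0.02]
320 [ 0.09 -2.44  0.02]
329 [ 0.3  -2.62  0.02]
337 [ 0.52 -2.76  0.02]
```

Request:
arm_command(
  motion=[
    {"dx": -0.14, "dy": -0.2, "dz": 0, "wx": 0, "wy": 0, "wz": 0, "gripper": 0.1},
    {"dx": -0.26, "dy": -0.44, "dz": 0, "wx": 0, "wy": 0, "wz": 0, "gripper": 0.1},
    {"dx": -0.36, "dy": -0.69, "dz": 0, "wx": 0, "wy": 0, "wz": 0, "gripper": 0.1},
    {"dx": -0.41, "dy": -0.96, "dz": 0, "wx": 0, "wy": 0, "wz": 0, "gripper": 0.1},
    {"dx": -0.42, "dy": -1.23, "dz": 0, "wx": 0, "wy": 0, "wz": 0, "gripper": 0.1},
    {"dx": -0.4, "dy": -1.5, "dz": 0, "wx": 0, "wy": 0, "wz": 0, "gripper": 0.1},
    {"dx": -0.33, "dy": -1.76, "dz": 0, "wx": 0, "wy": 0, "wz": 0, "gripper": 0.1},
    {"dx": -0.22, "dy": -2.0, "dz": 0, "wx": 0, "wy": 0, "wz": 0, "gripper": 0.1},
    {"dx": -0.08, "dy": -2.23, "dz": 0, "wx": 0, "wy": 0, "wz": 0, "gripper": 0.1},
    {"dx": 0.09, "dy": -2.44, "dz": 0, "wx": 0, "wy": 0, "wz": 0, "gripper": 0.1},
    {"dx": 0.3, "dy": -2.62, "dz": 0, "wx": 0, "wy": 0, "wz": 0, "gripper": 0.1},
    {"dx": 0.52, "dy": -2.76, "dz": 0, "wx": 0, "wy": 0, "wz": 0, "gripper": 0.1},
  ],
)

```text
t: 19.8
eef_pos: [0.5023, -0.1624, 0.139]
tcp_rot: [-180.0, 0.4, 84.6]
wrist_force: [-2.2, -2.4, -6.2]
width: 0.0214
```

```bash
sed -i 's/^P=\[.*/P=[(.5093,-.1179),(.5297,-.1023),(.5489,-.1008),(.5821,-.1215),(.5705,-.1826)]/' crank.py
python3 - <<'E'
from crank import *
p0=np.radians(337)
e=env.observe()['eef_pos'];C=fitc(P+[e[:2]])
rows(C,p0,p0+np.arange(1,13)*.15,.1385)
E
```

```text
C [ 0.5443 -0.1456] res mm [-0.4   0.68  0.05 -0.13  0.36  0.22]
38.4
71.4
95.9
147.5
-125.4
-21.9
t 19.8 pos [ 0.5023 -0.1624  0.139 ] F [-2.2 -2.4 -6.2] w 0.0214
now angle -21.9 radius 45.2
346 [ 0.22 -0.09  0.02]
354 [ 0.48 -0.16  0.01]
363 [ 0.75 -0.19  0.01]
371 [ 1.02 -0.18  0.01]
380 [ 1.28 -0.14  0.01]
389 [ 1.54 -0.05  0.01]
397 [1.78 0.08 0.01]
406 [1.99 0.23 0.01]
414 [2.19 0.42 0.  ]
423 [2.35 0.64 0.  ]
432 [2.48 0.88 0.  ]
440 [2.57 1.13 0.  ]
```

Request:
arm_command(
  motion=[
    {"dx": 0.22, "dy": -0.09, "dz": 0, "wx": 0, "wy": 0, "wz": 0, "gripper": 0.1},
    {"dx": 0.48, "dy": -0.16, "dz": 0, "wx": 0, "wy": 0, "wz": 0, "gripper": 0.1},
    {"dx": 0.75, "dy": -0.19, "dz": 0, "wx": 0, "wy": 0, "wz": 0, "gripper": 0.1},
    {"dx": 1.02, "dy": -0.18, "dz": 0, "wx": 0, "wy": 0, "wz": 0, "gripper": 0.1},
    {"dx": 1.28, "dy": -0.14, "dz": 0, "wx": 0, "wy": 0, "wz": 0, "gripper": 0.1},
    {"dx": 1.54, "dy": -0.05, "dz": 0, "wx": 0, "wy": 0, "wz": 0, "gripper": 0.1},
    {"dx": 1.78, "dy": 0.08, "dz": 0, "wx": 0, "wy": 0, "wz": 0, "gripper": 0.1},
    {"dx": 1.99, "dy": 0.23, "dz": 0, "wx": 0, "wy": 0, "wz": 0, "gripper": 0.1},
    {"dx": 2.19, "dy": 0.42, "dz": 0, "wx": 0, "wy": 0, "wz": 0, "gripper": 0.1},
    {"dx": 2.35, "dy": 0.64, "dz": 0, "wx": 0, "wy": 0, "wz": 0, "gripper": 0.1},
    {"dx": 2.48, "dy": 0.88, "dz": 0, "wx": 0, "wy": 0, "wz": 0, "gripper": 0.1},
    {"dx": 2.57, "dy": 1.13, "dz": 0, "wx": 0, "wy": 0, "wz": 0, "gripper": 0.1},
  ],
)

```text
t: 20.8
eef_pos: [0.5373, -0.1013, 0.1387]
tcp_rot: [180.0, 0.4, 84.6]
wrist_force: [-0.3, -10.8, -5.1]
width: 0.0208
```

Run:
```python
from crank import *
p0=np.radians(440)
e=env.observe()['eef_pos'];C=np.array([.5443,-.1456])
rows(C,p0,p0+np.arange(1,13)*.15,.1385)
snap('top','t13');snap('wrist','w13')
```

```text
t 20.8 pos [ 0.5373 -0.1013  0.1387] F [ -0.3 -10.8  -5.1] w 0.0208
now angle 81.0 radius 44.8
449 [0.05 0.23 0.01]
457 [0.06 0.5  0.01]
466 [0.03 0.77 0.01]
474 [-0.03  1.03  0.01]
483 [-0.14  1.28  0.01]
492 [-0.28  1.51  0.01]
500 [-0.46  1.71  0.01]
509 [-0.66  1.89  0.01]
517 [-0.89  2.04  0.02]
526 [-1.14  2.14  0.02]
535 [-1.4   2.21  0.02]
543 [-1.66  2.25  0.02]
```

View pics/w13.png

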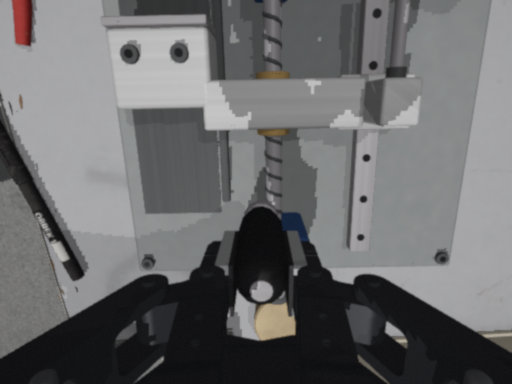

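The fence has moved left (its block is now at (160,65) in the wrist view). Winding on.

Request:
arm_command(
  motion=[
    {"dx": 0.05, "dy": 0.23, "dz": 0, "wx": 0, "wy": 0, "wz": 0, "gripper": 0.1},
    {"dx": 0.06, "dy": 0.5, "dz": 0, "wx": 0, "wy": 0, "wz": 0, "gripper": 0.1},
    {"dx": 0.03, "dy": 0.77, "dz": 0, "wx": 0, "wy": 0, "wz": 0, "gripper": 0.1},
    {"dx": -0.03, "dy": 1.03, "dz": 0, "wx": 0, "wy": 0, "wz": 0, "gripper": 0.1},
    {"dx": -0.14, "dy": 1.28, "dz": 0, "wx": 0, "wy": 0, "wz": 0, "gripper": 0.1},
    {"dx": -0.28, "dy": 1.51, "dz": 0, "wx": 0, "wy": 0, "wz": 0, "gripper": 0.1},
    {"dx": -0.46, "dy": 1.71, "dz": 0, "wx": 0, "wy": 0, "wz": 0, "gripper": 0.1},
    {"dx": -0.66, "dy": 1.89, "dz": 0, "wx": 0, "wy": 0, "wz": 0, "gripper": 0.1},
    {"dx": -0.89, "dy": 2.04, "dz": 0, "wx": 0, "wy": 0, "wz": 0, "gripper": 0.1},
    {"dx": -1.14, "dy": 2.14, "dz": 0, "wx": 0, "wy": 0, "wz": 0, "gripper": 0.1},
    {"dx": -1.4, "dy": 2.21, "dz": 0, "wx": 0, "wy": 0, "wz": 0, "gripper": 0.1},
    {"dx": -1.66, "dy": 2.25, "dz": 0, "wx": 0, "wy": 0, "wz": 0, "gripper": 0.1},
  ],
)

```text
t: 21.9
eef_pos: [0.5894, -0.1478, 0.1387]
tcp_rot: [-179.9, 0.4, 84.6]
wrist_force: [-9.6, 1.7, -1.4]
width: 0.0213
```

Run:
```python
from crank import *
p0=np.radians(543)
C=np.array([.5443,-.1456])
rows(C,p0,p0+np.arange(1,13)*.15,.1385)
```

```text
t 21.9 pos [ 0.5894 -0.1478  0.1387] F [-9.6  1.7 -1.4] w 0.0213
now angle -177.3 radius 45.2
552 [-0.28 -0.02  0.01]
560 [-0.54 -0.06  0.01]
569 [-0.8  -0.15  0.01]
577 [-1.04 -0.28  0.02]
586 [-1.25 -0.44  0.02]
595 [-1.45 -0.63  0.02]
603 [-1.61 -0.84  0.02]
612 [-1.73 -1.08  0.02]
620 [-1.82 -1.34  0.02]
629 [-1.87 -1.6   0.02]
638 [-1.88 -1.87  0.03]
646 [-1.85 -2.14  0.03]
```

Request:
arm_command(
  motion=[
    {"dx": -0.28, "dy": -0.02, "dz": 0, "wx": 0, "wy": 0, "wz": 0, "gripper": 0.1},
    {"dx": -0.54, "dy": -0.06, "dz": 0, "wx": 0, "wy": 0, "wz": 0, "gripper": 0.1},
    {"dx": -0.8, "dy": -0.15, "dz": 0, "wx": 0, "wy": 0, "wz": 0, "gripper": 0.1},
    {"dx": -1.04, "dy": -0.28, "dz": 0, "wx": 0, "wy": 0, "wz": 0, "gripper": 0.1},
    {"dx": -1.25, "dy": -0.44, "dz": 0, "wx": 0, "wy": 0, "wz": 0, "gripper": 0.1},
    {"dx": -1.45, "dy": -0.63, "dz": 0, "wx": 0, "wy": 0, "wz": 0, "gripper": 0.1},
    {"dx": -1.61, "dy": -0.84, "dz": 0, "wx": 0, "wy": 0, "wz": 0, "gripper": 0.1},
    {"dx": -1.73, "dy": -1.08, "dz": 0, "wx": 0, "wy": 0, "wz": 0, "gripper": 0.1},
    {"dx": -1.82, "dy": -1.34, "dz": 0, "wx": 0, "wy": 0, "wz": 0, "gripper": 0.1},
    {"dx": -1.87, "dy": -1.6, "dz": 0, "wx": 0, "wy": 0, "wz": 0, "gripper": 0.1},
  ],
)

```text
t: 22.73
eef_pos: [0.5444, -0.191, 0.1391]
tcp_rot: [-179.9, 0.4, 84.6]
wrist_force: [1.3, -3.1, -7.6]
width: 0.021
```

Run:
```python
from crank import *
p0=np.radians(629)
C=np.array([.5443,-.1456])
rows(C,p0,p0+np.arange(1,13)*.06,.1385)
snap('wrist','w14');snap('top','t14')
```

```text
t 22.73 pos [ 0.5444 -0.191   0.1391] F [ 1.3 -3.1 -7.6] w 0.021
now angle -90.1 radius 45.4
632 [ 0.01 -0.08  0.02]
636 [ 0.01 -0.19  0.02]
639 [ 0.01 -0.3   0.02]
643 [ 0.02 -0.4   0.02]
646 [ 0.04 -0.51  0.02]
650 [ 0.06 -0.62  0.02]
653 [ 0.09 -0.72  0.02]
657 [ 0.13 -0.82  0.02]
660 [ 0.17 -0.92  0.02]
663 [ 0.22 -1.02  0.02]
667 [ 0.27 -1.11  0.02]
670 [ 0.33 -1.2   0.02]
```

View pics/w14.png

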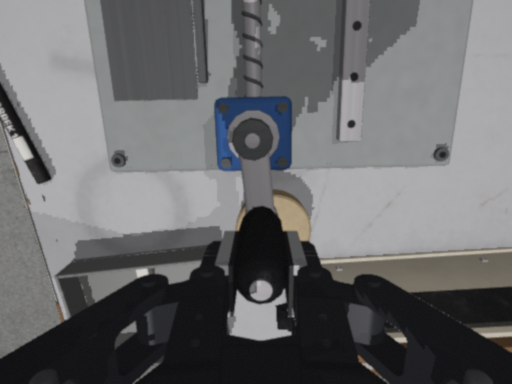

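View pics/t14.png

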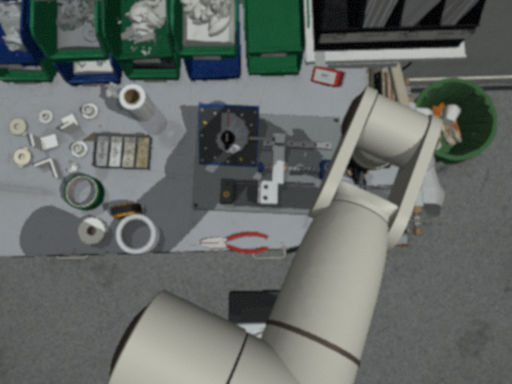

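Request:
arm_command(
  motion=[
    {"dx": 0.01, "dy": -0.15, "dz": 0, "wx": 0, "wy": 0, "wz": 0, "gripper": 0.1},
    {"dx": 0.01, "dy": -0.3, "dz": 0, "wx": 0, "wy": 0, "wz": 0, "gripper": 0.1},
    {"dx": 0.03, "dy": -0.45, "dz": 0, "wx": 0, "wy": 0, "wz": 0, "gripper": 0.1},
    {"dx": 0.05, "dy": -0.57, "dz": 0, "wx": 0, "wy": 0, "wz": 0, "gripper": 0.1},
    {"dx": 0.05, "dy": -0.57, "dz": 0, "wx": 0, "wy": 0, "wz": 0, "gripper": 0.1},
  ],
)

```text
t: 23.25
eef_pos: [0.529, -0.1882, 0.1391]
tcp_rot: [-179.8, 0.4, 84.5]
wrist_force: [-3.0, -4.9, -7.5]
width: 0.0214
```

Run:
```python
from crank import *
p0=np.radians(648)
C=np.array([.5443,-.1456])
rows(C,p0,p0+np.arange(1,8)*.04,.1385)
```

```text
t 23.25 pos [ 0.529  -0.1882  0.1391] F [-3.  -4.9 -7.5] w 0.0214
now angle -70.2 radius 45.3
650 [ 0.01 -0.01  0.02]
653 [ 0.03 -0.08  0.02]
655 [ 0.06 -0.15  0.02]
657 [ 0.08 -0.22  0.02]
659 [ 0.11 -0.28  0.02]
662 [ 0.14 -0.35  0.02]
664 [ 0.17 -0.41  0.02]
```

Request:
arm_command(
  motion=[
    {"dx": 0.03, "dy": -0.08, "dz": 0, "wx": 0, "wy": 0, "wz": 0, "gripper": 0.1},
    {"dx": 0.05, "dy": -0.13, "dz": 0, "wx": 0, "wy": 0, "wz": 0, "gripper": 0.1},
    {"dx": 0.06, "dy": -0.16, "dz": 0, "wx": 0, "wy": 0, "wz": 0, "gripper": 0.1},
    {"dx": 0.06, "dy": -0.16, "dz": 0, "wx": 0, "wy": 0, "wz": 0, "gripper": 0.1},
  ],
)

```text
t: 23.58
eef_pos: [0.5249, -0.1865, 0.1391]
tcp_rot: [-179.8, 0.5, 84.5]
wrist_force: [0.2, -6.7, -8.4]
width: 0.0213
```

Run:
```python
from crank import *
p0=np.radians(655)
C=np.array([.5443,-.1456])
rows(C,p0,p0+np.arange(1,8)*.04,.1385)
```

```text
t 23.58 pos [ 0.5249 -0.1865  0.1391] F [ 0.2 -6.7 -8.4] w 0.0213
now angle -64.6 radius 45.2
657 [ 0.03 -0.05  0.02]
660 [ 0.06 -0.12  0.02]
662 [ 0.09 -0.18  0.02]
664 [ 0.12 -0.25  0.02]
666 [ 0.16 -0.31  0.02]
669 [ 0.2  -0.37  0.02]
671 [ 0.24 -0.43  0.02]
```

Request:
arm_command(
  motion=[
    {"dx": 0.02, "dy": -0.05, "dz": 0, "wx": 0, "wy": 0, "wz": 0, "gripper": 0.1},
    {"dx": 0.05, "dy": -0.1, "dz": 0, "wx": 0, "wy": 0, "wz": 0, "gripper": 0.1},
    {"dx": 0.06, "dy": -0.12, "dz": 0, "wx": 0, "wy": 0, "wz": 0, "gripper": 0.1},
    {"dx": 0.06, "dy": -0.12, "dz": 0, "wx": 0, "wy": 0, "wz": 0, "gripper": 0.1},
  ],
)

```text
t: 23.92
eef_pos: [0.5222, -0.1851, 0.1392]
tcp_rot: [-179.9, 0.5, 84.5]
wrist_force: [3.8, -7.6, -10.2]
width: 0.0212
```

Run:
```python
from crank import *
p0=np.radians(660)
C=np.array([.5443,-.1456])
rows(C,p0,p0+np.arange(1,8)*.04,.1385)
```

```text
t 23.92 pos [ 0.5222 -0.1851  0.1392] F [  3.8  -7.6 -10.2] w 0.0212
now angle -60.8 radius 45.2
662 [ 0.05 -0.08  0.03]
665 [ 0.08 -0.15  0.03]
667 [ 0.12 -0.21  0.03]
669 [ 0.16 -0.27  0.03]
671 [ 0.2  -0.33  0.03]
674 [ 0.24 -0.39  0.03]
676 [ 0.29 -0.44  0.03]
```

Request:
arm_command(
  motion=[
    {"dx": 0.03, "dy": -0.06, "dz": 0, "wx": 0, "wy": 0, "wz": 0, "gripper": 0.1},
    {"dx": 0.06, "dy": -0.12, "dz": 0, "wx": 0, "wy": 0, "wz": 0, "gripper": 0.1},
    {"dx": 0.07, "dy": -0.13, "dz": 0, "wx": 0, "wy": 0, "wz": 0, "gripper": 0.1},
    {"dx": 0.07, "dy": -0.13, "dz": 0, "wx": 0, "wy": 0, "wz": 0, "gripper": 0.1},
  ],
)

```text
t: 24.25
eef_pos: [0.5197, -0.1835, 0.1392]
tcp_rot: [-180.0, 0.6, 84.5]
wrist_force: [7.6, -9.6, -12.6]
width: 0.0209
```

Run:
```python
from crank import *
p0=np.radians(660)
C=np.array([.5443,-.1456])
rows(C,p0,p0+np.arange(1,3)*.04,.1385)
d,_=snap('scene','s15')
cv2.imwrite('pics/s15b.png',cv2.resize(d[150:270,150:320,::-1],None,fx=4.5,fy=4.5,interpolation=cv2.INTER_CUBIC))
p,_=snap('top','t15'); cv2.imwrite('pics/t15b.png',cv2.resize(p[95:220,185:345,::-1],None,fx=5,fy=4.8,interpolation=cv2.INTER_CUBIC))
```

```text
t 24.25 pos [ 0.5197 -0.1835  0.1392] F [  7.6  -9.6 -12.6] w 0.0209
now angle -57.0 radius 45.2
662 [-0.    0.02  0.03]
665 [ 0.03 -0.04  0.03]
```

View pics/s15b.png

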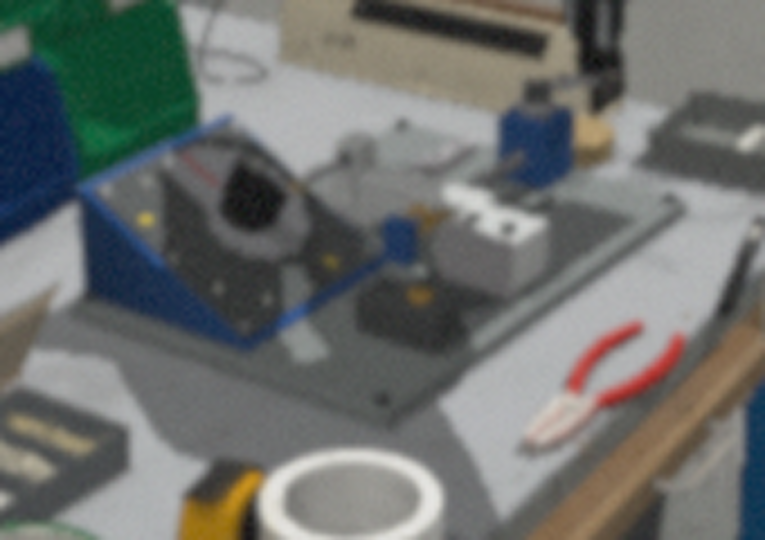

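View pics/t15b.png

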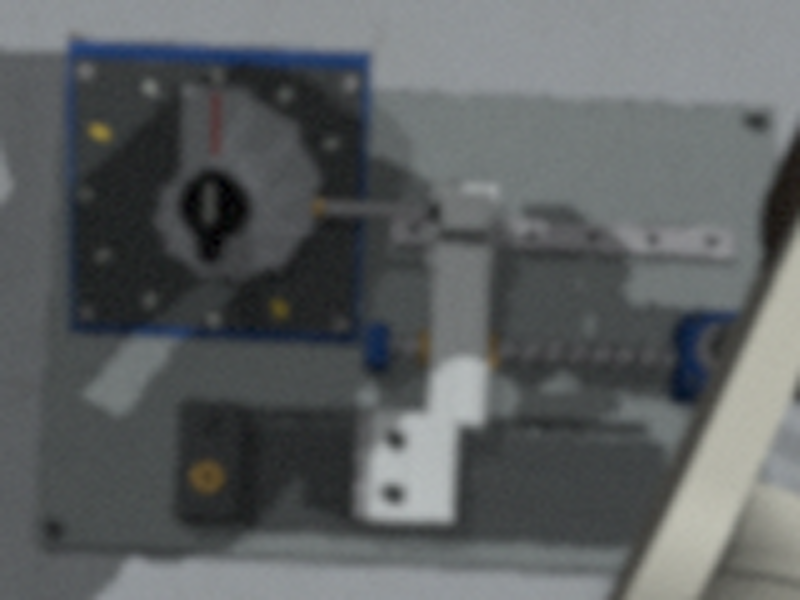

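Resistance has risen steadily since about the expected home angle (about 653°), and the rod tip at (315,207) touches the cam edge in the top view. I'm letting go.

Request:
arm_command(
  motion=[
    {"dx": -0.03, "dy": 0.05, "dz": 0, "wx": 0, "wy": 0, "wz": 0, "gripper": 0.1},
    {"dx": -0.03, "dy": 0.05, "dz": 0, "wx": 0, "wy": 0, "wz": 0, "gripper": 0.4},
    {"dx": -0.03, "dy": 0.05, "dz": 0, "wx": 0, "wy": 0, "wz": 0, "gripper": 0.55},
    {"dx": -0.03, "dy": 0.05, "dz": 0, "wx": 0, "wy": 0, "wz": 0, "gripper": 0.55},
    {"dx": -0.03, "dy": 0.05, "dz": 0, "wx": 0, "wy": 0, "wz": 0, "gripper": 0.55},
    {"dx": -0.03, "dy": 0.05, "dz": -0.5, "wx": 0, "wy": 0, "wz": 0, "gripper": 0.55},
    {"dx": -0.03, "dy": 0.05, "dz": -1.5, "wx": 0, "wy": 0, "wz": 0, "gripper": 0.55},
    {"dx": -0.03, "dy": 0.05, "dz": -3, "wx": 0, "wy": 0, "wz": 0, "gripper": 0.55},
    {"dx": -0.03, "dy": 0.05, "dz": -4.5, "wx": 0, "wy": 0, "wz": 0, "gripper": 0.55},
    {"dx": -0.03, "dy": 0.05, "dz": -5, "wx": 0, "wy": 0, "wz": 0, "gripper": 0.55},
    {"dx": -0.03, "dy": 0.05, "dz": -5, "wx": 0, "wy": 0, "wz": 0, "gripper": 0.55},
  ],
)

```text
t: 25.27
eef_pos: [0.5219, -0.1834, 0.2685]
tcp_rot: [179.7, 0.7, 84.5]
wrist_force: [0.4, -0.2, -0.0]
width: 0.0469
```

Run:
```python
from h import *
import pickle
pickle.dump(cal('wrist'),open('pics/w16.pkl','wb'))
p,d=snap('wrist','w16')
cv2.imwrite('pics/w16b.png',cv2.resize(p[:,:,::-1],(800,600),interpolation=cv2.INTER_CUBIC))
go([.50,-.04,.33],down(82))
```

```text
t 25.32 shift [ 5.588 -1.392 -2.629] rot [0.0027 0.0116 0.0444] rows 3.8
```

View pics/w16b.png

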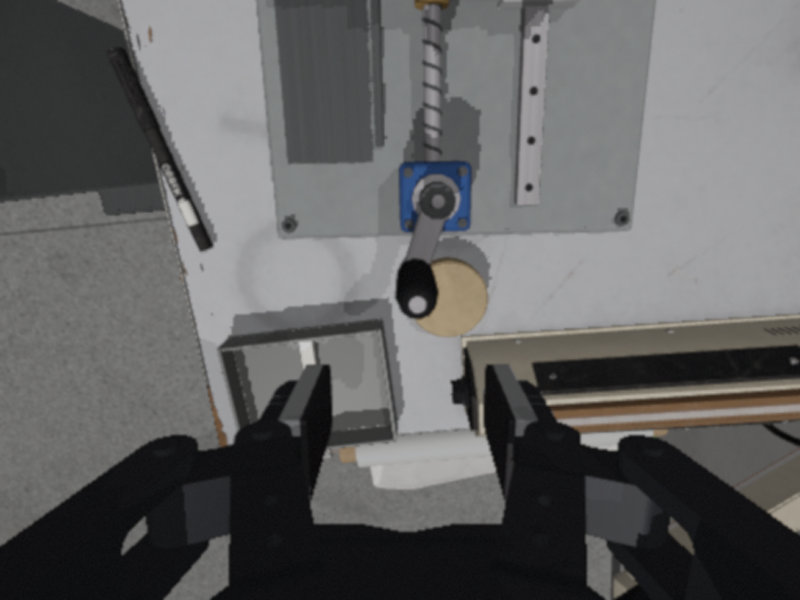

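Request:
arm_command(
  motion=[
    {"dx": 1.5, "dy": -0.4, "dz": -0.7, "wx": 0, "wy": 0, "wz": 0, "gripper": 0.55},
    {"dx": 3, "dy": -0.7, "dz": -1.5, "wx": 0, "wy": 0, "wz": 0.02, "gripper": 0.55},
    {"dx": 4.5, "dy": -1, "dz": -2.2, "wx": 0, "wy": 0, "wz": 0.04, "gripper": 0.55},
    {"dx": 5.6, "dy": -1.4, "dz": -2.6, "wx": 0, "wy": 0, "wz": 0.04, "gripper": 0.55},
    {"dx": 5.6, "dy": -1.4, "dz": -2.6, "wx": 0, "wy": 0, "wz": 0.04, "gripper": 0.55},
    {"dx": 5.6, "dy": -1.4, "dz": -2.6, "wx": 0, "wy": 0, "wz": 0.04, "gripper": 0.55},
  ],
)

```text
t: 25.82
eef_pos: [0.4996, -0.0383, 0.329]
tcp_rot: [179.8, 0.7, 82.4]
wrist_force: [0.5, 0.2, -1.2]
width: 0.0471
```

Run:
```python
from h import *
import pickle
c=pickle.load(open('pics/w16.pkl','rb'))
g=atz(c,418/1.5625,303/1.5625,.162);a=atz(c,438/1.5625,200/1.5625,.0975);r=g-a
print(g,a,np.linalg.norm(r[:2]),np.degrees(np.arctan2(r[1],-r[0])))
pickle.dump(cal('wrist'),open('pics/w17.pkl','wb'))
p,d=snap('wrist','w17')
cv2.imwrite('pics/w17b.png',cv2.resize(p[:,:,::-1],(800,600),interpolation=cv2.INTER_CUBIC))
```

```text
[ 0.52892164 -0.18166985  0.162     ] [ 0.54597965 -0.1401361   0.0975    ] 0.044900198667569585 -67.67192656792788
```

View pics/w17b.png

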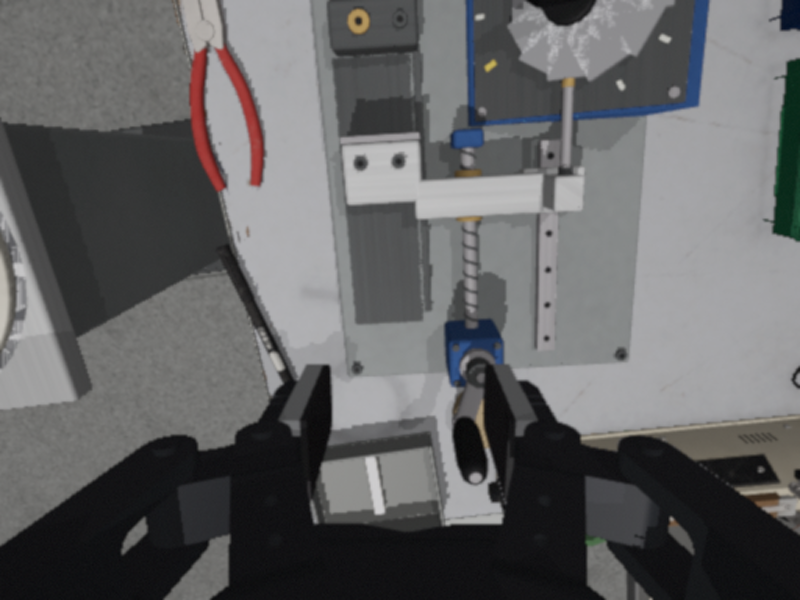

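Run:
```python
from h import *
import pickle
c=pickle.load(open('pics/w17.pkl','rb'));s=1.5625
a=[atz(c,u/s,v/s,.061) for u,v in [(342,141),(419,136)]];b=[atz(c,u/s,v/s,.044) for u,v in [(331,54),(418,49)]]
n=b[1]-b[0];n/=np.linalg.norm(n)
for q in a: print(abs(np.cross(n[:2],(q-b[0])[:2]))*1000)
t=atz(c,568/s,79/s,.066);print(t, 'dist to axis y', np.linalg.norm((t-[.6405-.013,.1206,0])[:2]))
p,d=snap('top','t18')
import cv2
cv2.imwrite('pics/t18b.png',cv2.resize(p[60:265,60:440,::-1],(760,410),interpolation=cv2.INTER_CUBIC))
```

```text
62.49401161488647
61.97550895835814
[0.6316891  0.06797459 0.066     ] dist to axis y 0.05279188153841373<stdin>:6: DeprecationWarning: Arrays of 2-dimensional vectors are deprecated. Use arrays of 3-dimensional vectors instead. (deprecated in NumPy 2.0)
```

View pics/t18b.png

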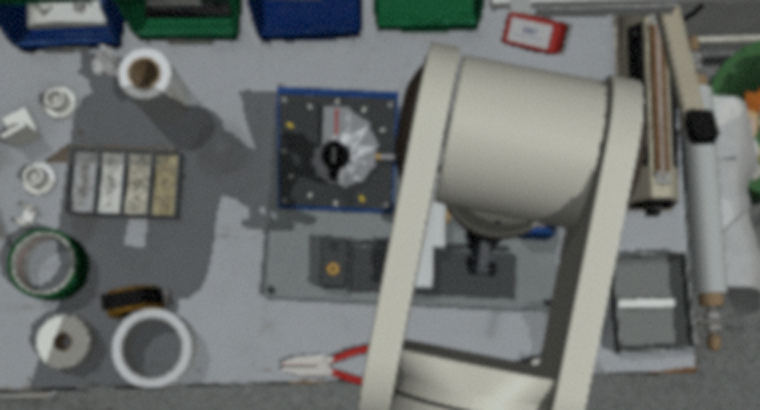

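The gap from fence to block measures about 62 mm, the dial is at mark 7, the offcut is flat in the tray, and the bystanders have not moved. I'm handing it in.

```bash
python3 -c "
from h import *
print(env.observe()['t'],env.observe()['wrist_force'],env.observe()['joint_vel'].round(2)); print(env.finish_job())"
```

```text
25.9167 [0.27997846 0.35158584 0.20117249] [-0.99  0.56 -0.2   0.06  0.14  0.19]
the job is handed in; nothing more can be done
None
```

The slat gauge is set up, and I handed the job in at about 26 s of the 72 s allowed. `finish_job()` gives no verdict, so what follows rests on my own last checks.

- **Offcut:** I took it out of the bed and laid it in the tray. The last pictures show it flat, inside the walls.
- **Dial:** I turned it from mark 1 to mark 7 while the fence was backed off, with one re-grip after 30° because the side force had reached 18 N. Afterwards the red and white lines pointed straight up at mark 7. In the last top view the red line still does.
- **Fence:** I wound the crank clockwise about 1.7 turns until resistance rose steadily to about 12 N, then let go. The gap from fence to block measures 62.0–62.5 mm, against 62 mm expected at click 7. The crank angle gives about 90.0 mm of travel, and in the pictures the rod tip sits at the cam edge.
- **Other things:** I saw no shift of the tape measure, pliers, marker or tin, judging by eye. The arm stands clear of everything, with the wrist force near zero.

**Checks that disagreed:**
- My first fit of the fence travel gave 0.7 mm, but the crank angle put it at about 4.7 mm at the start.
- The camera's first estimate of the crank angle was about 8° too small. I corrected it from the measured path while turning, and the most side force along the way was about 33 N.
- My tool angle at the end read about 10° past home under load. After I let go, the grip measured back at the home angle.

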